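# Refit the hinge rod of a folding slatted stool

## Robot

A 6-joint arm with a two-finger parallel gripper is mounted at the origin on the work surface. World frame = base frame: x ahead of the robot, y to its left, z up, the work surface at z = 0. Lengths are in mm, angles in rad, forces in N, time in s.
With the tool pointing down it reaches from about 275 to 750 mm from the base axis. Payload 10.2 kg.
Tool frame: the origin (TCP) lies at the very end of the fingers, on their centre line; the grasp point (between the pads) lies 19 mm behind it (ctrl.pinch_z is the distance from the TCP to the grasp point, in mm); y points along the fingers, z is the direction in which the jaws open and shut, and the axes are right-handed (so a half turn about y gives the same grasp; the last joint's range is limited). The gripper opens to 85 mm and grips with 20 to 120 N. Pads are 22 mm wide; open, the fingers measure 114 mm over their backs; the gripper's body (76 mm by 85 mm) begins 54 mm behind the grasp point. The pads swing forward as they close: fully open they stand 13 mm farther back than shut.
Start: joints at [-1.361, 0.313, 1.498, -0, 1.331, -0.223], TCP at [220.181, -476.604, 231.294] pointing down, gripper open.
Joint ranges: [-2.94, 2.94], [-0.97, 2.17], [0.19, 2.56], [-1.23, 4.37], [0.02, 3.11], [-2.88, 2.88]. Speed limits (rad/s): [2.39, 2.39, 3.01, 3.14, 3.14, 3.14].

## Interface

Orientations are given as a unit quaternion [w, x, y, z].
In Python, from rig import sense, eyes, ctrl gives the robot as it stands. The module is installed in compiled form; this text tells all that it offers.
- The arm moves only by the shell command python3 -m handwheel 'ROWS' [FORCE]. ROWS is JSON, a list of rows, each an object of numbers: "grip": the finger opening in mm, from 0 to 85.4; "tx", "ty", "tz": the shift along the tool's x, y, z in mm; "wx", "wy", "wz": the turn, a rotation vector about the tool's x, y, z in rad. In form: [{"grip": .., "tx": .., "ty": .., "tz": .., "wx": .., "wy": .., "wz": ..}, ...]. A call has 1 to 10 rows; each row shifts and turns the commanded pose from where the row before left it, along the tool's axes as they then stand; what a row does not reach is not made up. A row lasts 1/12 s, in which the tool goes at most 41.7 mm and 7.16 degrees, less where a joint would pass 70% of its speed; a pose out of reach is approached as far as the arm can. A call is refused whole if a number of a shift passes 41.7 or a number of a turn 0.125, either way. A call with a gripper value outside its range is refused whole. The fingers move at their own pace and stop on an object; FORCE is the grip in N (left out, the last holds). Time passes only in rows, so rows that do not move let the fingers close. It gives the time, the measured TCP pose, the force and the opening at its end, in the units of the state.
- sense(): the state, without advancing time (a new reading comes with each control period).
- eyes.capture(name): name is "scene" or "top" or "wrist"; returns a dict with "pixels" (400x640x3 uint8, red, green, blue), "mtx" (3x3 intrinsics, pixels), "dist" ([k1, k2, p1, p2, k3] as OpenCV has them; the pictures are not rectified), "R" (3x3) and "t" (3): a world point X has camera coordinates R X + t. Camera axes: x right, y down, z forward; pixel columns grow to the right and rows downward; lengths in mm; the calibration is good to about 2 mm. A picture is of the moment at which its call begins. There is no depth.
- ctrl.finish_job(): hands the job in, once; it reports no verdict.
The state is a dict: "time_s": time; "joints": joint angles; "dq": joint speeds; "tau": joint torques, N m; "eef_pos": TCP position; "ee_rot": TCP orientation; "force": force on the tool from outside, world axes, zero at the start; "wrist_torque": the same for the moment, N m; "grip_width": opening from 0.0 (shut) to 1.0 (fully open).
Only numpy, scipy, OpenCV 4.12 (cv2) and the standard library are available. Lean on these libraries where they do the work, as an engineer would, in place of code of your own. Each camera call takes 0.05 s, during which the arm holds its last target.

## Task

Take the steel hinge rod from its wooden rest and thread it, from the open end of the hinge, through all three wooden knuckles of the folding stool, pushing it fully home against the brass end plate. Then let go of it and back off, leaving the paint can, the jar and the brush where they stand.

Things in the scene. Friction and masses are not known exactly. Their poses are not given: they have to be found in the camera images.
- stool: Dark wood frame of a folding stool lying flat, fixed to the bench. Origin at bench level under the mouth (the hinge's open end), z up, +y the way the rod goes in. Hinge: a row of three upright wooden knuckles, each 20 mm thick along y, 44 mm wide along x, tops at z = 100 mm, on a rail (x -25 to 25, y 0 to 234, top z = 30). Nothing of it lies before the mouth (y < 0).
- mouth (a point): Centre of the bore on the outer face of the first (dark) knuckle, 80 mm above the bench: the open end where the rod enters. Axes as the stool's. All three knuckles have a 17 mm round bore along this +y line, without lead-in; from the mouth they span y = 0 to 20, 105 to 125 and 210 to 230 mm.
- middle (a point): Where the middle (pale pine) knuckle's bore would enter if in line: 105 mm along +y from the mouth. With the pale slatted top (x 36 to 225 mm, below z = 52) it has play: it starts up to 8 mm off along x, held by 1.5 N of friction. Within about 3 mm the rod's nose finds it and pushes it into line; beyond, swing the nose sideways (the first bore's slack lets it go 10 mm) and feel.
- bore_end (a point): Centre of the inner face of the brass end plate that closes the third (dark) knuckle's bore, 230 mm along +y from the mouth; the rod's nose ends here. The plate is 6 mm thick.
- rod: Plain round steel hinge rod, 250 mm long, 14 mm diameter, about 0.2 to 0.4 kg, both ends alike: over the last 10 mm each tapers to a flat 11 mm across. Origin at its centre, y axis along it (either end may go first). Fully home, its centre is 105 mm along +y from the mouth and 20 mm of it stick out of the first knuckle.
- rest: Fixed wooden rest in which the rod lies level at the start, axis 55 mm above the bench. Board 70 x 190 x 12 mm with two notched blocks (50 mm along x, 18 along y, 56 high) centred at y = -70 and +70 mm; the rod lies along y in the notches (16 mm wide, open upwards, 8 deep), its centre up to 15 mm from the rest's. Origin at bench level under the centre.
- can: Closed paint can with blue label, 72 mm diameter, 80 mm high, standing; origin at the centre of its underside. Leave alone.
- jar: White jar with red cap, 56 mm diameter, 65 mm high, standing; origin at the centre of its underside. Leave alone.
- brush: Paint brush, blue handle, about 200 mm long, lying flat along its x axis. Leave alone.

How it is judged (in metres and radians):
On the way:
1. the rod is threaded through the first two knuckles (x of rod in the frame of stool between -0.006 and 0.006 m and z of rod in the frame of stool between 0.074 and 0.086 m and angle between the y axis of rod and the y axis of stool, either way round below 0.06 rad and y of rod in the frame of stool above 0.004 m), for 0.1 s.
At the end, for the whole second after the job is handed in: The rod lies at rest through all three knuckles, its centre within 3 mm of the bore's axis across it and its axis within 0.03 rad of the bore's, its nose within 4 mm of the brass end plate (x of rod in the frame of stool between -0.003 and 0.003 m and z of rod in the frame of stool between 0.077 and 0.083 m and angle between the y axis of rod and the y axis of stool, either way round below 0.03 rad and y of rod in the frame of stool above 0.101 m and linear speed of rod below 0.01 m/s); the robot touches nothing.
It fails at once if the can is shoved more than 30 mm or tipped over (distance of can from where it was at the start of the episode above 0.03 m or angle between can's own z axis and vertical above 0.5 rad).
It fails at once if the jar is shoved more than 30 mm or tipped over (distance of jar from where it was at the start of the episode above 0.03 m or angle between jar's own z axis and vertical above 0.5 rad).
It fails at once if the brush is shoved more than 30 mm (distance of brush from where it was at the start of the episode above 0.03 m).
It also fails if it takes over 72 s, if anything falls off the work surface, if the arm or the gripper's body presses on something with over 40 N, if the wrist force passes 120 N, or if a joint passes its speed limit or range.

## Working session

There is one attempt and no reset: what is moved stays moved. The work goes in short steps, Python scripts to look and compute and a shell command to move; the robot and the scene stay as the last step left them, time stands still between calls to the robot, and variables do not carry over. Pictures are saved under pics/ and viewed, and the job is handed in when it is done.

```bash
mkdir -p pics; ls; python3 - <<'E'
from rig import sense, eyes, ctrl
import cv2
s=sense(); print(s); print(ctrl.pinch_z)
for n in ["scene","top","wrist"]:
    c=eyes.capture(n); cv2.imwrite(f"pics/{n}0.png",cv2.cvtColor(c["pixels"],cv2.COLOR_RGB2BGR))
    print(n,c["mtx"].tolist(),c["dist"],(-c["R"].T@c["t"]).round(0), c["R"].round(3).tolist())
E
```

```text
pics
{'time_s': 0.0, 'joints': array([-1.36140231e+00,  3.13442400e-01,  1.49845048e+00, -1.65606712e-05,
        1.33102351e+00, -2.23414050e-01]), 'dq': array([-0.00096694,  0.00188211, -0.00080042,  0.00070525,  0.00011001,
        0.00138576]), 'tau': array([ 1.94663458e-03, -4.12263536e+01, -2.59735286e+01, -1.12710138e-04,
        4.21017015e-03,  2.07116517e-05]), 'eef_pos': array([ 220.11742415, -476.33067993,  230.73393215]), 'ee_rot': array([ 0.15182813, -0.15183294,  0.69108173, -0.69014565]), 'force': array([0.56538165, 0.21027964, 1.00816743]), 'wrist_torque': array([-0.01824986,  0.00014751,  0.02727757]), 'grip_width': 0.9933089480478092}
18.700000000000003
scene [[518.8340223067372, 0.0, 316.2221684700131], [0.0, 518.8340223067372, 195.58215128509283], [0.0, 0.0, 1.0]] [-0.04395886  0.          0.          0.          0.        ] [1284.  316. 1043.] [[-0.471, 0.882, -0.014], [0.67, 0.348, -0.656], [-0.573, -0.318, -0.755]]
top [[402.1351651358542, 0.0, 318.74207491957856], [0.0, 402.1351651358542, 206.745647736199], [0.0, 0.0, 1.0]] [-0.01223897  0.          0.          0.          0.        ] [ 478.  -69. 1058.] [[-0.004, -1.0, -0.003], [-0.996, 0.005, -0.087], [0.087, 0.002, -0.996]]
wrist [[298.57415582687463, 0.0, 318.0282550242798], [0.0, 298.57415582687463, 206.75912774138146], [0.0, 0.0, 1.0]] [0.00338605 0.         0.         0.         0.        ] [ 280. -450.  373.] [[0.419, -0.908, -0.001], [-0.877, -0.405, 0.26], [-0.237, -0.108, -0.966]]
```

View pics/scene0.png

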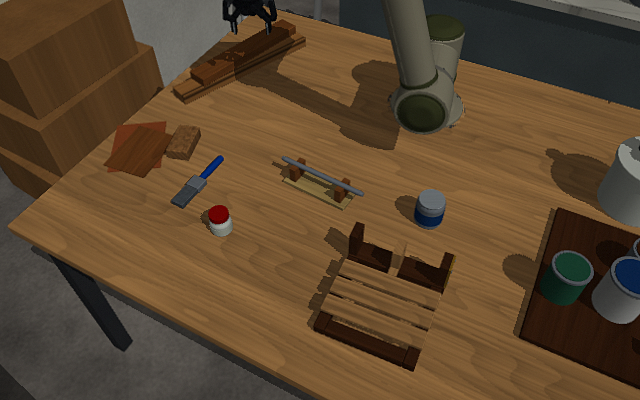

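View pics/top0.png

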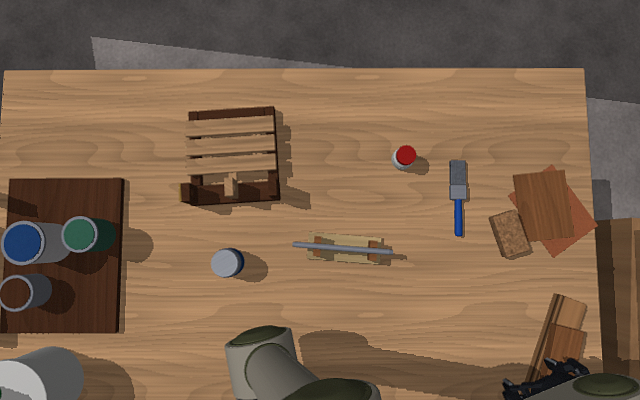

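View pics/wrist0.png

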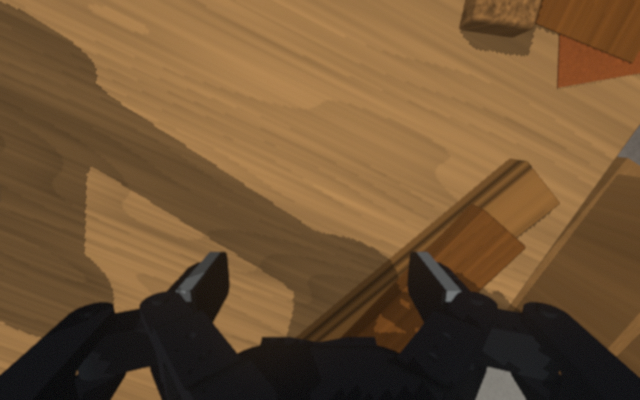

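The top view shows the hinge at about (185–280, 190) with its mouth on the right, world −y, side. The rod runs from (293,244) to (392,252), with the can at (228,262), the jar at (405,157) and the brush at (458,195). I'll zoom in and compute positions.

```bash
cat > h.py <<'E'
import numpy as np, cv2
from scipy.spatial.transform import Rotation as Rn
from rig import sense, eyes, ctrl
def cap(n,f=None):
    c=eyes.capture(n)
    if f: cv2.imwrite(f"pics/{f}.png",cv2.cvtColor(c["pixels"],cv2.COLOR_RGB2BGR))
    np.savez(f"pics/{f or n}.npz",**{k:np.array(v) for k,v in c.items()}); return c
def load(f): return dict(np.load(f"pics/{f}.npz"))
def ray(c,uv):
    p=cv2.undistortPoints(np.array(uv,float).reshape(-1,1,2),np.array(c["mtx"]),np.array(c["dist"])).reshape(-1,2)
    d=np.c_[p,np.ones(len(p))]@c["R"]; return -c["R"].T@c["t"],d
def plane(c,uv,z):
    o,d=ray(c,uv); return o+d*((z-o[2])/d[:,2])[:,None]
def tri(c1,u1,c2,u2):
    o1,d1=ray(c1,[u1]);o2,d2=ray(c2,[u2]);A=np.stack([d1[0],-d2[0]],1)
    s=np.linalg.lstsq(A,o2-o1,rcond=None)[0];a=o1+s[0]*d1[0];b=o2+s[1]*d2[0];return (a+b)/2,np.linalg.norm(a-b)
def proj(c,X):
    return cv2.projectPoints(np.array(X,float).reshape(-1,1,3),cv2.Rodrigues(np.array(c["R"]))[0],np.array(c["t"]),np.array(c["mtx"]),np.array(c["dist"]))[0].reshape(-1,2)
def tool():
    s=sense();q=s["ee_rot"];return s["eef_pos"],Rn.from_quat([q[1],q[2],q[3],q[0]])
def zoom(c,x0,y0,w,h,f,k=4):
    im=cv2.cvtColor(c["pixels"],cv2.COLOR_RGB2BGR)[y0:y0+h,x0:x0+w];cv2.imwrite(f"pics/{f}.png",cv2.resize(im,None,fx=k,fy=k,interpolation=cv2.INTER_CUBIC))
E
python3 - <<'E'
from h import *
c=cap("top","topA"); d=cap("scene","sceneA")
zoom(c,170,95,200,0+150,"z1",4)
zoom(d,270,140,200,150,"z2",4)
p,R=tool();print(R.as_matrix().round(3))
for n,uv,z in [("rodL",(293,244),55),("rodR",(392,252),55),("can",(228,262),80),("jar",(405,155),65),("brushtop",(458,160),5),("brushend",(459,235),5)]: print(n,plane(c,[uv],z).round(0))
E
```

```text
[[-0.908 -0.     0.419]
 [-0.419  0.001 -0.908]
 [-0.    -1.    -0.001]]
rodL [[473.  -2.  55.]]
rodR [[ 452. -248.   55.]]
can [[430. 153.  80.]]
jar [[ 694. -283.   65.]]
brushtop [[ 692. -437.    5.]]
brushend [[ 494. -433.    5.]]
```

View pics/z1.png

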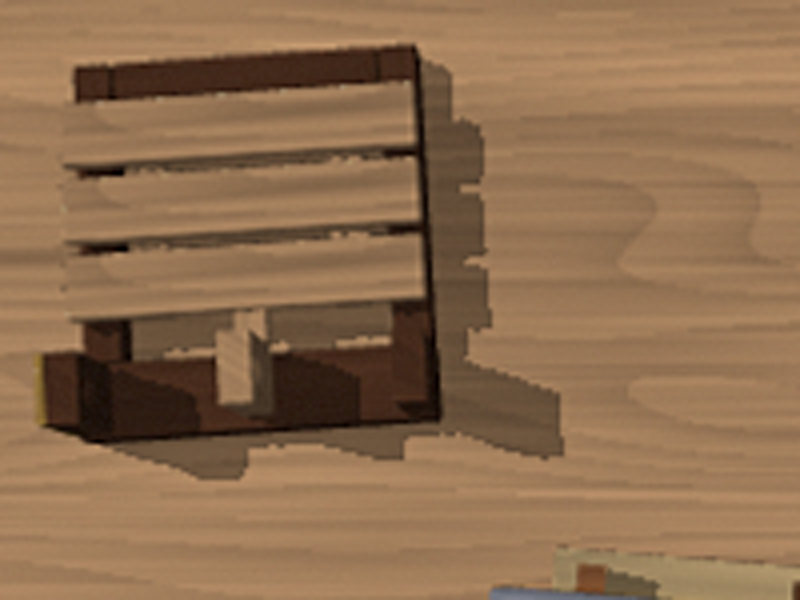

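View pics/z2.png

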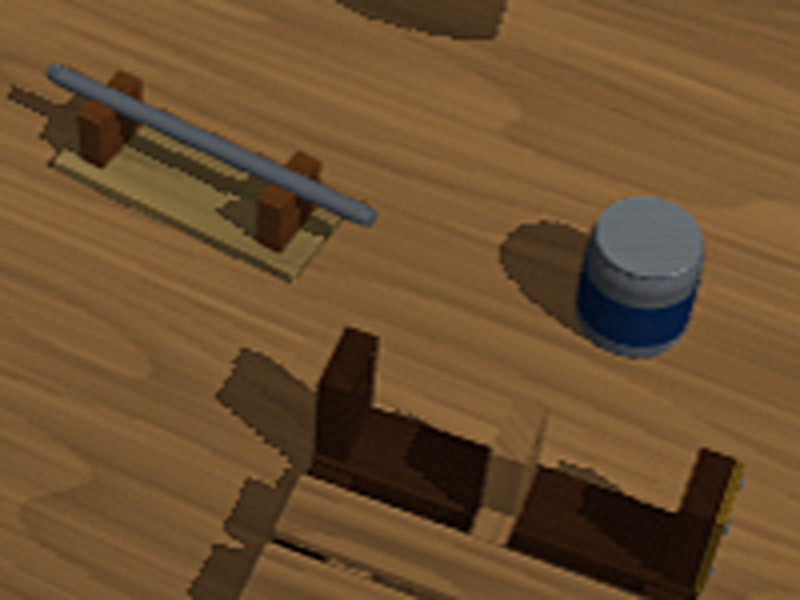

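Rod length from the two ends comes to 247 mm against 250, so that measurement holds. It lies at about (462,−125) and yaws about −5°. Next I'll get a rough stool pose, then a wrist look from above.

```bash
python3 - <<'E'
from h import *
c=load("topA"); d=load("sceneA")
z=lambda u,v:(170+u/4,95+v/4)
for n,uv,h in [("k1 top far-right",(437,345),100),("k1 top near-right",(440,418),100),("k3 brass far",(42,355),100),("k3brass near",(42,425),100),("slat r low",(424,298),52),("slat l low",(68,320),52)]:
    print(n,plane(c,[z(*uv)],h).round(0))
w=lambda u,v:(270+u/4,140+v/4)
for n,uv,h in [("k1 left",(318,388),100),("k1 top",(347,328),100),("k1 right",(379,338),100),("k1 r2",(350,398),100),("k3",(700,450),100),("k3b",(742,462),100)]:
    print("sc",n,plane(d,[w(*uv)],h).round(0))
print("rod tri",tri(c,(293,244),d,w(370,215)),tri(c,(392,252),d,w(52,72)))
E
```

```text
k1 top far-right [[623.  28. 100.]]
k1 top near-right [[579.  26. 100.]]
k3 brass far [[618. 266. 100.]]
k3brass near [[576. 265. 100.]]
slat r low [[661.  41.  52.]]
slat l low [[648. 267.  52.]]
sc k1 left [[641.  43. 100.]]
sc k1 top [[595.  39. 100.]]
sc k1 right [[593.  58. 100.]]
sc k1 r2 [[639.  61. 100.]]
sc k3 [[583. 247. 100.]]
sc k3b [[580. 270. 100.]]
rod tri (array([472.22626013,  -1.47590609,  52.9240514 ]), np.float64(1.4688122526908065)) (array([ 451.19582112, -248.02701145,   49.3176688 ]), np.float64(1.6906373187441963))
```

```bash
python3 -m handwheel '[{"wy":-0.12},{"wy":-0.12},{"wy":-0.12},{"wy":-0.12},{"wy":-0.12},{"wy":-0.12},{"wy":-0.12},{"wy":-0.12},{"wy":-0.09},{}]'; python3 - <<'E'
from h import *
p,R=tool();print(p.round(1),R.as_matrix().round(4).tolist()); print(R.inv().apply(np.array([530,-60,260])-p))
E
```

```text
[ 220.2 -476.5  231. ] [[-0.9078, -0.0001, 0.4195], [-0.4195, 0.0006, -0.9078], [-0.0001, -1.0, -0.0006]]
[-455.97103431  -28.77093144 -248.14191984]invalid input
```

```bash
python3 -m handwheel '[{"wy":-0.12},{"wy":-0.12},{"wy":-0.12},{"wy":-0.12},{"wy":-0.12},{"wy":-0.12},{"wy":-0.12},{"wy":-0.12},{"wy":-0.09}]'; python3 - <<'E'
from h import *
p,R=tool();print(p.round(1),R.as_matrix().round(4).tolist()); print(R.inv().apply(np.array([530,-60,260])-p))
E
```

```text
[ 220.2 -476.5  231. ] [[-0.9078, -0.0001, 0.4195], [-0.4195, 0.0006, -0.9078], [-0.0001, -1.0, -0.0006]]
[-455.97103431  -28.77093144 -248.14191984]invalid input
```

Every key seems to be required, so I'll send complete rows.

```bash
python3 -m handwheel '[{"grip":85,"tx":0,"ty":0,"tz":0,"wx":0,"wy":-0.12,"wz":0},{"grip":85,"tx":0,"ty":0,"tz":0,"wx":0,"wy":-0.12,"wz":0},{"grip":85,"tx":0,"ty":0,"tz":0,"wx":0,"wy":-0.12,"wz":0},{"grip":85,"tx":0,"ty":0,"tz":0,"wx":0,"wy":-0.12,"wz":0},{"grip":85,"tx":0,"ty":0,"tz":0,"wx":0,"wy":-0.12,"wz":0},{"grip":85,"tx":0,"ty":0,"tz":0,"wx":0,"wy":-0.12,"wz":0},{"grip":85,"tx":0,"ty":0,"tz":0,"wx":0,"wy":-0.12,"wz":0},{"grip":85,"tx":0,"ty":0,"tz":0,"wx":0,"wy":-0.12,"wz":0},{"grip":85,"tx":0,"ty":0,"tz":0,"wx":0,"wy":-0.09,"wz":0}]'; python3 - <<'E'
from h import *
p,R=tool();print(p.round(1),R.as_matrix().round(4).tolist()); print(R.inv().apply(np.array([530,-60,260])-p))
E
```

```text
time_s: 1.0
eef_pos: [220.2, -476.6, 231.2]
ee_rot: [0.479, -0.479, 0.52, -0.52]
force: [0.1, -0.2, 0.5]
grip_width: 0.997
[ 220.2 -476.6  231.2] [[-0.0819, -0.0, 0.9966], [-0.9966, 0.0002, -0.0819], [-0.0002, -1.0, -0.0001]]
[-440.55319129  -28.73547366  274.67730084]
```

```bash
python3 -m handwheel '[{"grip":85,"tx":-34,"ty":-3,"tz":21,"wx":0,"wy":0,"wz":0},{"grip":85,"tx":-34,"ty":-3,"tz":21,"wx":0,"wy":0,"wz":0},{"grip":85,"tx":-34,"ty":-3,"tz":21,"wx":0,"wy":0,"wz":0},{"grip":85,"tx":-34,"ty":-3,"tz":21,"wx":0,"wy":0,"wz":0},{"grip":85,"tx":-34,"ty":-3,"tz":21,"wx":0,"wy":0,"wz":0},{"grip":85,"tx":-34,"ty":-3,"tz":21,"wx":0,"wy":0,"wz":0},{"grip":85,"tx":-34,"ty":-3,"tz":21,"wx":0,"wy":0,"wz":0},{"grip":85,"tx":-34,"ty":-3,"tz":21,"wx":0,"wy":0,"wz":0},{"grip":85,"tx":-34,"ty":-3,"tz":21,"wx":0,"wy":0,"wz":0},{"grip":85,"tx":-34,"ty":-2,"tz":21,"wx":0,"wy":0,"wz":0}]' && python3 -m handwheel '[{"grip":85,"tx":-34,"ty":0,"tz":21,"wx":0,"wy":0,"wz":0},{"grip":85,"tx":-34,"ty":0,"tz":21,"wx":0,"wy":0,"wz":0},{"grip":85,"tx":-32,"ty":0,"tz":22,"wx":0,"wy":0,"wz":0},{"grip":85,"tx":0,"ty":0,"tz":0,"wx":0,"wy":0,"wz":0},{"grip":85,"tx":0,"ty":0,"tz":0,"wx":0,"wy":0,"wz":0}]'; python3 - <<'E'
from h import *
c=cap("wrist","w1")
p,R=tool();print(p.round(1))
E
```

```text
time_s: 1.83
eef_pos: [460.1, -154.5, 260.7]
ee_rot: [-0.478, 0.477, -0.521, 0.522]
force: [-0.5, -1.1, -0.2]
grip_width: 0.992
time_s: 2.25
eef_pos: [532.2, -61.0, 259.8]
ee_rot: [0.478, -0.479, 0.521, -0.521]
force: [0.5, -0.7, 0.5]
grip_width: 0.996
[531.7 -62.1 259.9]
```

View pics/w1.png

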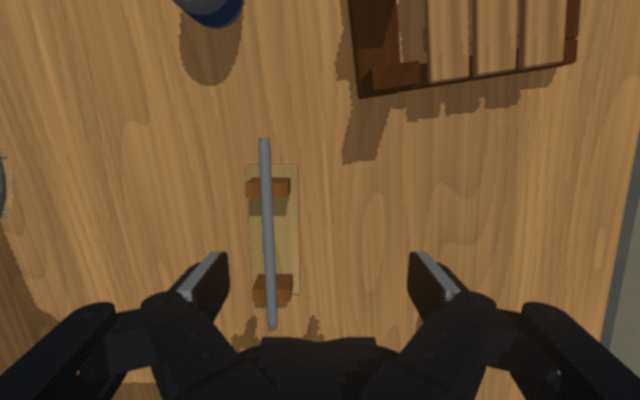

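The wrist view shows the whole rod, with its axis from (264,138) to (273,330), and the first knuckle at the stool corner near (355–430, 65–97). I'll measure the rod with a colour mask.

```bash
cat > rodm.py <<'E'
from h import *
def rodmask(c,roi):
    im=c["pixels"].astype(int);x0,y0,x1,y1=roi
    r,g,b=im[...,0],im[...,1],im[...,2]
    m=((b-r>5)).astype(np.uint8); k=np.zeros_like(m);k[y0:y1,x0:x1]=m[y0:y1,x0:x1]
    n,l,s,_=cv2.connectedComponentsWithStats(k)
    i=1+np.argmax(s[1:,4]); ys,xs=np.where(l==i); return np.c_[xs,ys].astype(float),s[i]
def axis(pts):
    vx,vy,x,y=cv2.fitLine(pts.astype(np.float32),cv2.DIST_L2,0,.01,.01).ravel()
    t=(pts-[x,y])@[vx,vy]; return np.array([[x,y]])+np.outer([t.min(),t.max()],[vx,vy])
E
python3 - <<'E'
from rodm import *
c=load("w1"); pts,s=rodmask(c,(240,120,300,345)); e=axis(pts); print(s,e.round(1))
P=plane(c,e,55);print(P.round(1),np.linalg.norm(P[1]-P[0]),P.mean(0))
c=load("topA"); pts,s=rodmask(c,(285,232,400,262)); e=axis(pts); print(s,e.round(1))
P=plane(c,e,55);print(P.round(1),np.linalg.norm(P[1]-P[0]),P.mean(0))
zoom(load("w1"),335,0,140,110,"z3",5)
E
```

```text
Traceback (most recent call last):
  File "rodm.py", line 7, in rodmask
    i=1+np.argmax(s[1:,4]); ys,xs=np.where(l==i); return np.c_[xs,ys].astype(float),s[i]
        ~~~~~~~~~^^^^^^^^^
ValueError: attempt to get argmax of an empty sequence
```

```bash
sed -i 's/b-r>5/b-r>-12/' rodm.py; python3 - <<'E'
from rodm import *
c=load("w1"); print(c["pixels"][230,255:285].tolist()); pts,s=rodmask(c,(240,120,300,335)); e=axis(pts); print(s,e.round(1))
P=plane(c,e,55);print(P.round(1),np.linalg.norm(P[1]-P[0]),P.mean(0))
c=load("topA"); pts,s=rodmask(c,(285,232,400,262)); e=axis(pts); print(s,e.round(1))
P=plane(c,e,55);print(P.round(1),np.linalg.norm(P[1]-P[0]),P.mean(0))
zoom(load("w1"),335,0,140,110,"z3",5)
E
```

```text
[[135, 112, 68], [137, 114, 69], [136, 114, 70], [135, 112, 70], [134, 111, 69], [132, 109, 67], [127, 106, 69], [112, 98, 76], [95, 90, 84], [94, 93, 93], [98, 97, 99], [102, 102, 103], [103, 103, 104], [103, 103, 104], [103, 102, 103], [99, 99, 100], [94, 94, 94], [91, 88, 86], [98, 89, 74], [119, 101, 70], [136, 113, 71], [142, 118, 73], [141, 118, 72], [142, 119, 72], [143, 119, 72], [144, 120, 73], [143, 119, 73], [144, 120, 75], [142, 118, 73], [141, 117, 72]]
[ 259  138   18  191 1831] [[263.5 137.9]
 [272.2 328.1]]
[[ 475.2   -3.6   55. ]
 [ 453.7 -253.5   55. ]] 250.8072804347113 [ 464.46533262 -128.58998892   55.        ]
[293 242 100  13 540] [[292.9 243.7]
 [392.2 251.9]]
[[ 473.2   -1.9   55. ]
 [ 452.  -248.2   55. ]] 247.2145118746619 [ 462.59253012 -125.07503325   55.        ]
```

View pics/z3.png

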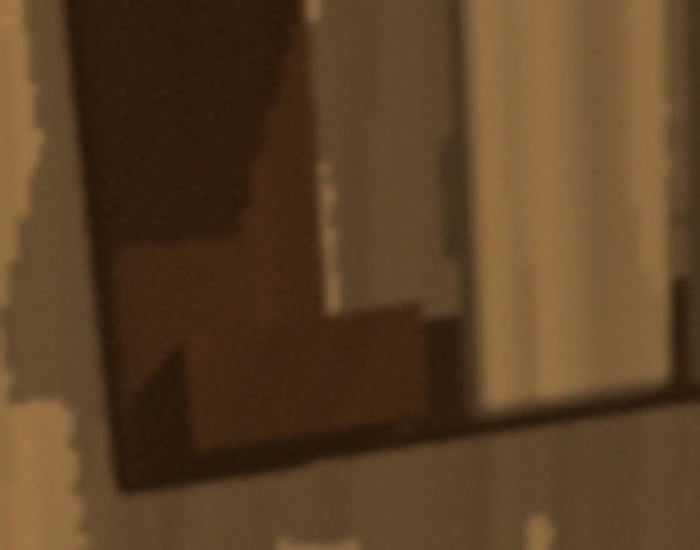

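```bash
python3 -m handwheel '[{"grip":85,"tx":-34,"ty":0,"tz":15,"wx":0,"wy":0,"wz":0},{"grip":85,"tx":-34,"ty":0,"tz":15,"wx":0,"wy":0,"wz":0},{"grip":85,"tx":-34,"ty":0,"tz":15,"wx":0,"wy":0,"wz":0},{"grip":85,"tx":-34,"ty":0,"tz":10,"wx":0,"wy":0,"wz":0},{"grip":85,"tx":0,"ty":0,"tz":0,"wx":0,"wy":0,"wz":0},{"grip":85,"tx":0,"ty":0,"tz":0,"wx":0,"wy":0,"wz":0},{"grip":85,"tx":0,"ty":0,"tz":0,"wx":0,"wy":0,"wz":0}]'; python3 - <<'E'
from h import *
c=cap("wrist","w2")
c1=load("w1");print(plane(c1,[(373,65),(419,61),(421,81),(374,90)],100).round(1))
E
```

```text
time_s: 2.88
eef_pos: [598.2, 66.8, 260.3]
ee_rot: [-0.477, 0.477, -0.522, 0.522]
force: [-0.7, 0.3, -0.5]
grip_width: 0.996
[[593.5  54.1 100. ]
 [636.1  53.9 100. ]
 [638.   36.4 100. ]
 [593.7  32.3 100. ]]
```

View pics/w2.png

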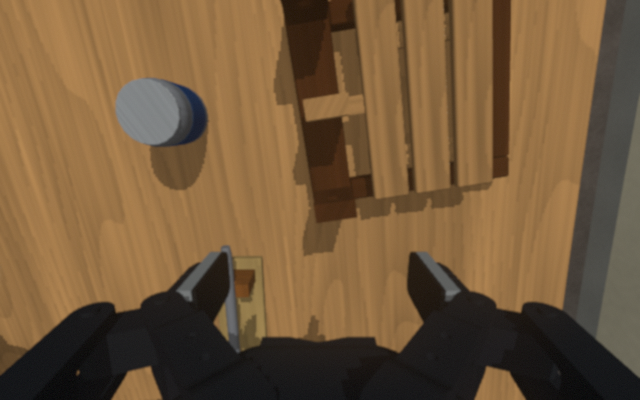

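```bash
python3 - <<'E'
from h import *
c=load("w2"); c["pixels"]=np.clip(c["pixels"].astype(int)*2,0,255).astype(np.uint8)
zoom(c,275,0,100,120,"z4",5);zoom(c,275,110,100,120,"z5",5)
a=cv2.imread("pics/z4.png");b=cv2.imread("pics/z5.png");o=np.hstack([a,b]);cv2.imwrite("pics/z45.png",cv2.resize(o,None,fx=.8,fy=.8) if o.shape[1]>1000 else o[:600,:])
E
```

```text
(no output)
```

View pics/z4.png

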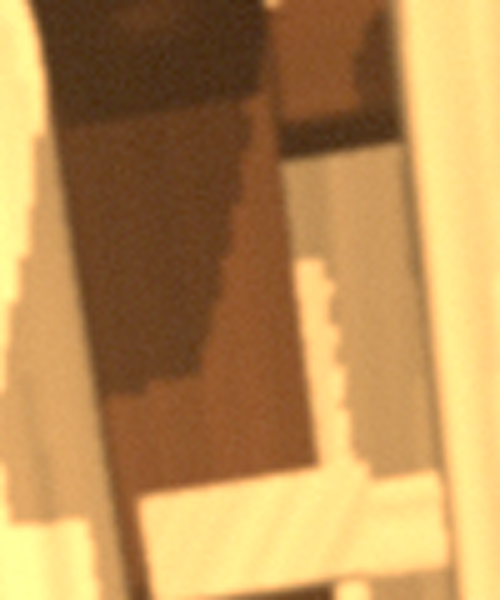

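View pics/z5.png

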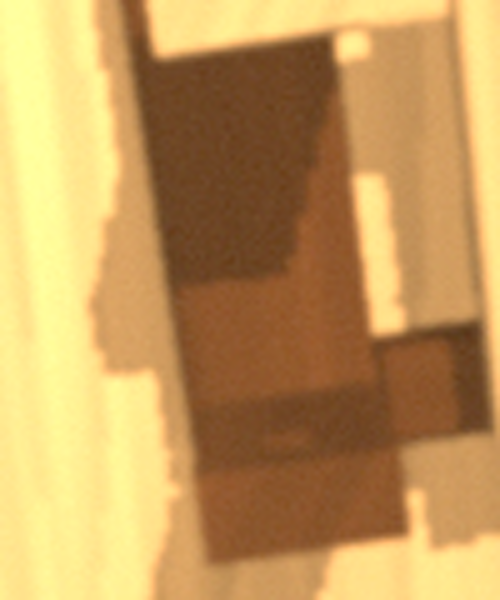

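```bash
python3 - <<'E'
from h import *
c=load("w2")
A=lambda u,v:(275+u/5,v/5); B=lambda u,v:(275+u/5,110+v/5)
P=plane(c,[B(200,470),B(393,445),B(408,535),B(210,560)],100);print("k1",P.round(1).tolist())
P=plane(c,[A(60,170),A(105,400),B(158,170),B(195,420)],30);print("railL",P.round(1).tolist())
P=plane(c,[A(285,160),A(315,460),B(340,60),B(372,370)],30);print("railR",P.round(1).tolist())
P=plane(c,[A(140,497),A(153,598)],100);print("mid",P.round(1).tolist())
P=plane(c,[A(65,125),A(250,92)],100);print("k3 lower inner edge?",P.round(1).tolist(), plane(c,[A(65,125),A(250,92)],30).round(1).tolist())
E
```

```text
k1 [[594.1, 53.3, 100.0], [634.7, 55.1, 100.0], [636.7, 35.2, 100.0], [594.4, 33.4, 100.0]]
railL [[578.7, 233.6, 30.0], [583.5, 185.3, 30.0], [588.5, 111.8, 30.0], [591.7, 48.6, 30.0]]
railR [[628.9, 231.1, 30.0], [631.1, 167.9, 30.0], [634.6, 133.6, 30.0], [637.6, 57.5, 30.0]]
mid [[592.2, 157.4, 100.0], [592.8, 138.7, 100.0]]
k3 lower inner edge? [[585.3, 221.6, 100.0], [618.9, 223.8, 100.0]] [[580.8, 242.4, 30.0], [622.3, 245.1, 30.0]]
```

```bash
python3 - <<'E'
from h import *
c=load("w1");zoom(c,235,160,80,150,"z6",4)
E
```

```text
(no output)
```

View pics/z6.png

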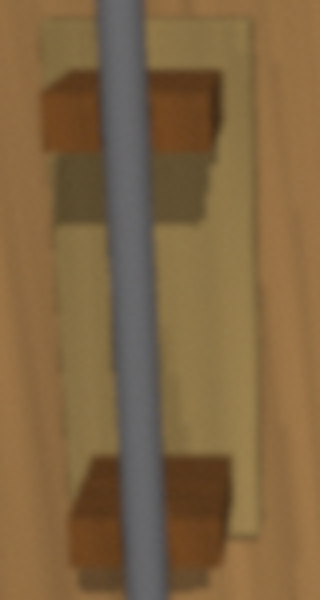

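```bash
python3 - <<'E'
from h import *
c=load("w1")
P=plane(c,[(268,183.7),(269,197.5),(271,288.7),(272,302.5)],56);print(P.round(1))
u=np.array([.0857,.9963]);print((P[:,:2]-[464.5,-128.6])@u)
p,R=tool(); g=np.array([464.5,-128.6])-28*u
print(p,g,R.inv().apply(np.r_[g,180]-p),R.as_matrix().round(4).tolist())
E
```

```text
[[ 473.7  -56.2   56. ]
 [ 472.8  -72.9   56. ]
 [ 459.8 -193.7   56. ]
 [ 458.6 -214.    56. ]]
[ 72.87896247  56.19699648 -65.29676682 -85.57054926]
[598.21144886  66.52529719 260.45601118] [ 462.1004 -156.4964] [ 234.33065799   80.54443737 -115.49805674] [[-0.0899, -0.0001, 0.9959], [-0.9959, -0.0003, -0.0899], [0.0003, -1.0, -0.0001]]
```

```bash
python3 -m handwheel '[{"grip":85,"tx":35,"ty":0,"tz":-17,"wx":0,"wy":0,"wz":0},{"grip":85,"tx":35,"ty":0,"tz":-17,"wx":0,"wy":0,"wz":0},{"grip":85,"tx":35,"ty":0,"tz":-17,"wx":0,"wy":0,"wz":0},{"grip":85,"tx":35,"ty":0,"tz":-17,"wx":0,"wy":0,"wz":0},{"grip":85,"tx":35,"ty":0,"tz":-17,"wx":0,"wy":0,"wz":0},{"grip":85,"tx":35,"ty":20,"tz":-15,"wx":0,"wy":0,"wz":0},{"grip":85,"tx":36,"ty":20,"tz":-15.5,"wx":0,"wy":0,"wz":0},{"grip":85,"tx":0,"ty":40,"tz":0,"wx":0,"wy":0,"wz":0},{"grip":85,"tx":0,"ty":0,"tz":0,"wx":0,"wy":0,"wz":0},{"grip":85,"tx":0,"ty":0,"tz":0,"wx":0,"wy":0,"wz":0}]'; python3 - <<'E'
from h import *
c=cap("wrist","w3")
p,R=tool();print(p.round(1),R.inv().apply(np.array([461.1,-168.5,36])-p),R.as_matrix().round(3).tolist())
E
```

```text
time_s: 3.77
eef_pos: [462.4, -164.2, 181.9]
ee_rot: [0.477, -0.477, 0.523, -0.521]
force: [-0.2, 0.1, 0.7]
grip_width: 1.0
[ 463.6 -164.1  183.4] [  4.56944835 147.44398019  -2.19042857] [[-0.089, 0.001, 0.996], [-0.996, -0.0, -0.089], [0.0, -1.0, 0.001]]
```

View pics/w3.png

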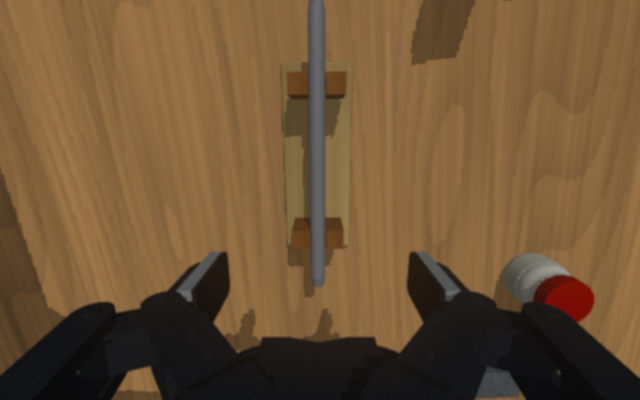

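```bash
python3 - <<'E'
from rodm import *
c=load("w3"); pts,s=rodmask(c,(295,0,340,270)); print(s); vx,vy,x,y=cv2.fitLine(pts.astype(np.float32),cv2.DIST_L2,0,.01,.01).ravel()
P=plane(c,[(x+vx/vy*(20-y),20),(x+vx/vy*(250-y),250)],55);d=P[0]-P[1];print(P.round(1),np.arctan2(d[0],d[1]))
print([sense()["eef_pos"].round(2).tolist() for _ in range(3)])
E
python3 -m handwheel '[{"grip":85,"tx":1,"ty":20,"tz":-0.5,"wx":0,"wy":0,"wz":0},{"grip":85,"tx":1,"ty":35,"tz":-0.5,"wx":0,"wy":0,"wz":0},{"grip":85,"tx":1.5,"ty":35,"tz":0,"wx":0,"wy":0,"wz":0},{"grip":85,"tx":1,"ty":20,"tz":0,"wx":0,"wy":0,"wz":0},{"grip":85,"tx":0,"ty":0,"tz":0,"wx":0,"wy":0,"wz":0},{"grip":85,"tx":0,"ty":0,"tz":0,"wx":0,"wy":0,"wz":0}]'; python3 - <<'E'
from h import *
c=cap("wrist","w4")
p,R=tool();print(p.round(1))
E
```

```text
[ 309    0   16  270 3823]
[[ 474.1  -17.5   55. ]
 [ 457.1 -215.    55. ]] 0.08615796162747878
[[463.56, -164.09, 183.44], [463.56, -164.09, 183.44], [463.56, -164.09, 183.44]]
time_s: 4.32
eef_pos: [463.1, -168.2, 73.7]
ee_rot: [-0.478, 0.478, -0.521, 0.522]
force: [0.0, -1.0, 0.3]
grip_width: 0.997
[ 463.5 -168.5   74.4]
```

View pics/w4.png

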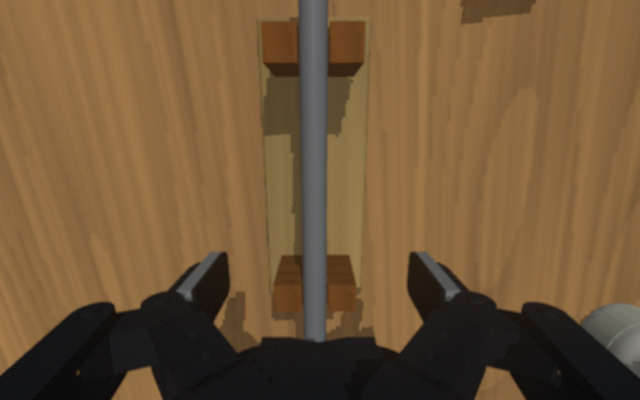

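```bash
python3 - <<'E'
from rodm import *
c=load("w4"); p,R=tool()
print(proj(c,[p, [p[0],p[1],56],[461,-168.5,55],[461,-193.7,56]]).round(0))
pts,s=rodmask(c,(290,0,340,250)); vx,vy,x,y=cv2.fitLine(pts.astype(np.float32),cv2.DIST_L2,0,.01,.01).ravel()
P=plane(c,[(x+vx/vy*(20-y),20),(x+vx/vy*(250-y),250)],55);print(P.round(1))
a=plane(c,[(314,288)],56);print(a)
E
```

```text
[[318. 257.]
 [318. 244.]
 [314. 243.]
 [318. 283.]]
[[ 471.   -54.5   55. ]
 [ 460.8 -172.6   55. ]]
[[ 458.6017995  -196.64139743   56.        ]]
```

```bash
python3 -m handwheel '[{"grip":85,"tx":0,"ty":15,"tz":-2,"wx":0,"wy":0,"wz":0},{"grip":85,"tx":0,"ty":15,"tz":0,"wx":0,"wy":0,"wz":0},{"grip":85,"tx":0,"ty":8,"tz":0,"wx":0,"wy":0,"wz":0},{"grip":85,"tx":0,"ty":0,"tz":0,"wx":0,"wy":0,"wz":0},{"grip":40,"tx":0,"ty":0,"tz":0,"wx":0,"wy":0,"wz":0},{"grip":22,"tx":0,"ty":0,"tz":0,"wx":0,"wy":0,"wz":0},{"grip":10,"tx":0,"ty":0,"tz":0,"wx":0,"wy":0,"wz":0},{"grip":0,"tx":0,"ty":0,"tz":0,"wx":0,"wy":0,"wz":0},{"grip":0,"tx":0,"ty":0,"tz":0,"wx":0,"wy":0,"wz":0},{"grip":0,"tx":0,"ty":0,"tz":0,"wx":0,"wy":0,"wz":0}]' 60; python3 -m handwheel '[{"grip":0,"tx":0,"ty":0,"tz":0,"wx":0,"wy":0,"wz":0},{"grip":0,"tx":0,"ty":0,"tz":0,"wx":0,"wy":0,"wz":0},{"grip":0,"tx":0,"ty":0,"tz":0,"wx":0,"wy":0,"wz":0},{"grip":0,"tx":0,"ty":0,"tz":0,"wx":0,"wy":0,"wz":0}]' 100;  python3 - <<'E'
from h import *
c=cap("wrist","w5")
p,R=tool();print(p.round(1))
E
```

```text
time_s: 5.2
eef_pos: [460.1, -168.1, 34.3]
ee_rot: [-0.478, 0.477, -0.521, 0.522]
force: [-5.4, 2.2, 12.8]
grip_width: 0.14
time_s: 5.53
eef_pos: [460.1, -168.1, 34.5]
ee_rot: [-0.478, 0.477, -0.521, 0.522]
force: [-1.8, 0.8, 5.9]
grip_width: 0.135
[ 460.1 -168.1   34.5]
```

View pics/w5.png

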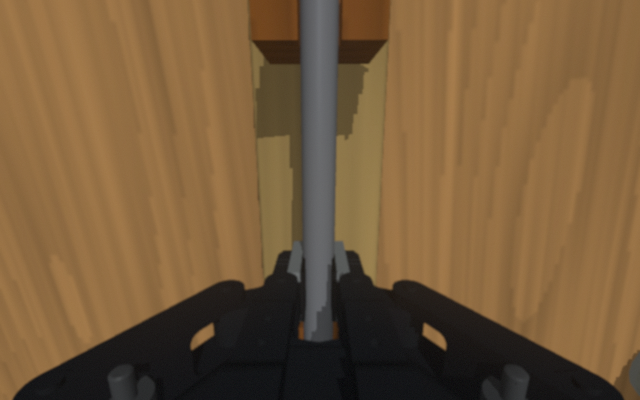

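```bash
python3 -m handwheel '[{"grip":0,"tx":0,"ty":-10,"tz":0,"wx":0,"wy":0,"wz":0},{"grip":0,"tx":0,"ty":-20,"tz":0,"wx":0,"wy":0,"wz":0},{"grip":0,"tx":0,"ty":-25,"tz":0,"wx":0,"wy":0,"wz":0},{"grip":0,"tx":0,"ty":-20,"tz":0,"wx":0,"wy":0,"wz":0},{"grip":0,"tx":0,"ty":0,"tz":0,"wx":0,"wy":-0.05,"wz":0},{"grip":0,"tx":0,"ty":0,"tz":0,"wx":0,"wy":-0.05,"wz":0},{"grip":0,"tx":0,"ty":0,"tz":0,"wx":0,"wy":-0.04,"wz":0},{"grip":0,"tx":0,"ty":0,"tz":0,"wx":0,"wy":0,"wz":0},{"grip":0,"tx":0,"ty":0,"tz":0,"wx":0,"wy":0,"wz":0}]' 100; python3 - <<'E'
from h import *
p,R=tool();print(p.round(1),R.as_matrix().round(4).tolist(),R.inv().apply(np.array([626.7,-170.2,90])-p))
E
```

```text
time_s: 6.33
eef_pos: [459.9, -167.9, 109.1]
ee_rot: [-0.512, 0.513, -0.487, 0.487]
force: [0.4, 0.0, -4.2]
grip_width: 0.13
[ 459.9 -167.9  109.1] [[0.0508, -0.0003, 0.9987], [-0.9987, 0.0001, 0.0508], [-0.0002, -1.0, -0.0003]] [ 10.78141654  19.06593349 166.52376953]
```

```bash
python3 -m handwheel '[{"grip":0,"tx":2,"ty":0,"tz":15,"wx":0,"wy":0,"wz":0},{"grip":0,"tx":2,"ty":3,"tz":30,"wx":0,"wy":0,"wz":0},{"grip":0,"tx":2,"ty":4,"tz":35,"wx":0,"wy":0,"wz":0},{"grip":0,"tx":2,"ty":4,"tz":35,"wx":0,"wy":0,"wz":0},{"grip":0,"tx":2,"ty":4,"tz":30,"wx":0,"wy":0,"wz":0},{"grip":0,"tx":1,"ty":4,"tz":21.5,"wx":0,"wy":0,"wz":0},{"grip":0,"tx":0,"ty":0,"tz":0,"wx":0,"wy":0,"wz":0},{"grip":0,"tx":0,"ty":0,"tz":0,"wx":0,"wy":0,"wz":0},{"grip":0,"tx":0,"ty":0,"tz":0,"wx":0,"wy":0,"wz":0}]' 100; python3 - <<'E'
from h import *
t=cap("top","t6");d=cap("scene","s6");w=cap("wrist","w6")
p,R=tool();print(p.round(1))
zoom(t,170,130,200,100,"z7",4);zoom(d,200,120,200,150,"z8",4)
E
```

```text
time_s: 7.08
eef_pos: [626.1, -170.2, 89.7]
ee_rot: [-0.512, 0.513, -0.487, 0.487]
force: [-0.4, -0.5, -3.3]
grip_width: 0.126
[ 626.3 -170.5   90.4]
```

View pics/z7.png

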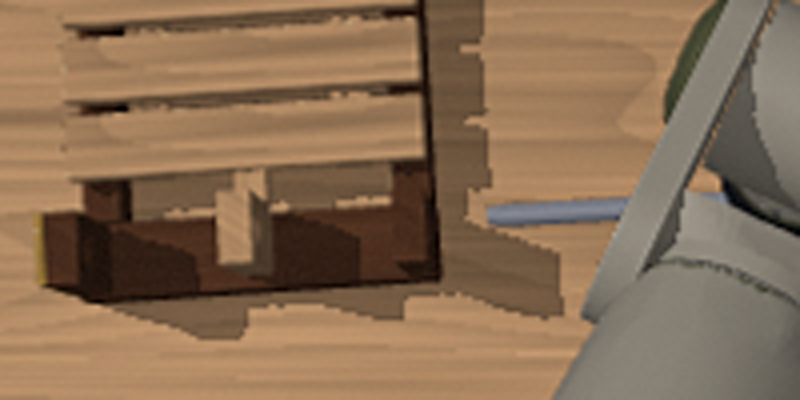

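View pics/z8.png

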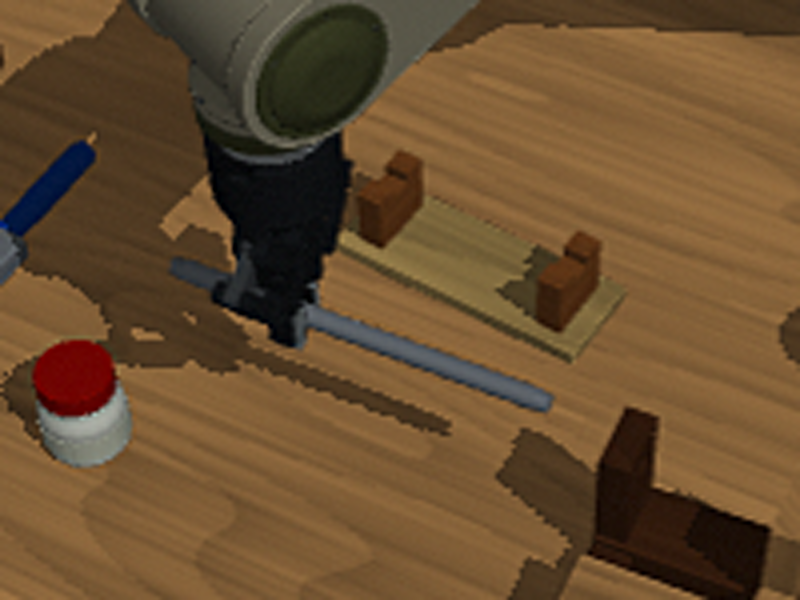

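View pics/w6.png

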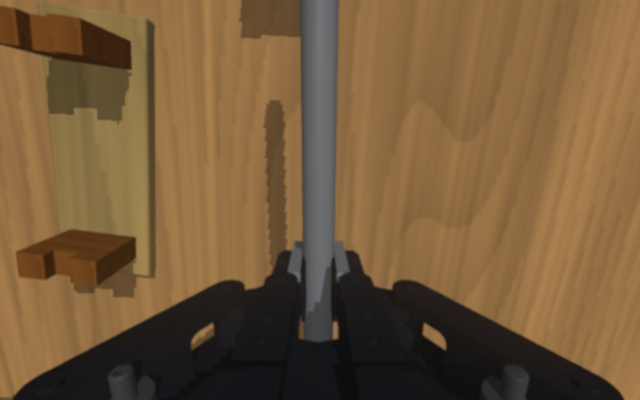

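```bash
python3 - <<'E'
from h import *
t=load("t6");d=load("s6")
print(tri(t,(291.75,183.5),d,(337.5,220.5)))
# scene line at vertical plane of the rod: intersect rays with plane x = along stool dir through tcp
p,R=tool();n=R.apply([0,0,1]);o,r=ray(d,[(337.5,220.5),(243,186.2)])
print([ (o+v*(((p-o)@n)/(v@n))).round(1) for v in r])
for f,c,b in(("z9",t,(255,160,40,45)),("z10",d,(335,210,70,60))):
    c=dict(c);c["pixels"]=np.clip(c["pixels"].astype(int)*2.5,0,255).astype(np.uint8);zoom(c,*b,f,10)
E
```

```text
(array([616.32415649,  -1.5414454 , 105.89506283]), np.float64(2.126340777500012))
[array([6.175e+02, 2.000e-01, 1.082e+02]), array([ 630.3, -249.8,  110.6])]
```

View pics/z9.png

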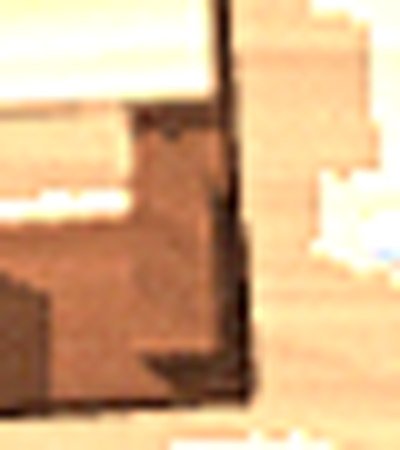

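View pics/z10.png

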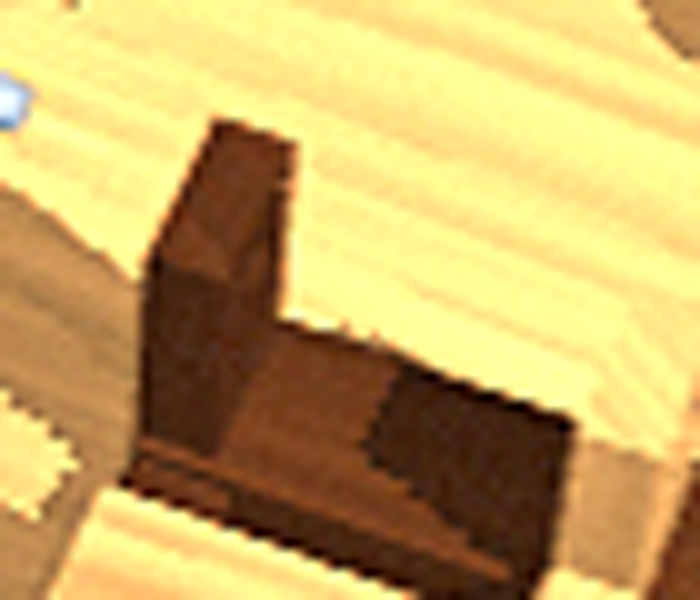

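```bash
python3 - <<'E'
from h import *
t=load("t6");d=load("s6")
print(tri(t,(276.3,195.0),d,(356.5,222.0)))
print("scene near/far outer",plane(d,[(356.5,222),(349.8,236.5)],100))
print("top near outer",plane(t,[(276.3,195.)],100))
# rod nose at known z 110.. both
for z in(104,106,108,110):print(z,plane(t,[(291.75,183.5)],z).round(1),plane(d,[(337.5,220.5)],z).round(1))
E
```

```text
(array([590.6433709 ,  35.95791638,  93.24978427]), np.float64(0.6483351375618898))
scene near/far outer [[595.41709997  38.23084485 100.        ]
 [639.89122353  42.52065147 100.        ]]
top near outer [[589.99139992  34.9322087  100.        ]]
104 [[617.1  -2.4 104. ]] [[614.5  -1.2 104. ]]
106 [[616.8  -2.5 106. ]] [[ 6.159e+02 -5.000e-01  1.060e+02]]
108 [[616.5  -2.6 108. ]] [[6.174e+02 1.000e-01 1.080e+02]]
110 [[616.2  -2.8 110. ]] [[618.8   0.8 110. ]]
```

```bash
python3 -m handwheel '[{"grip":0,"tx":0,"ty":10,"tz":0,"wx":0,"wy":0,"wz":0},{"grip":0,"tx":0,"ty":13,"tz":0,"wx":0,"wy":0,"wz":0},{"grip":0,"tx":0,"ty":8,"tz":0,"wx":0,"wy":0,"wz":0},{"grip":0,"tx":-10,"ty":0,"tz":0,"wx":0,"wy":0,"wz":0},{"grip":0,"tx":-12,"ty":0,"tz":0,"wx":0,"wy":0,"wz":0},{"grip":0,"tx":-8,"ty":0,"tz":0,"wx":0,"wy":0,"wz":0},{"grip":0,"tx":0,"ty":0,"tz":0,"wx":0,"wy":0,"wz":0},{"grip":0,"tx":0,"ty":0,"tz":0,"wx":0,"wy":0,"wz":0},{"grip":0,"tx":0,"ty":0,"tz":0,"wx":0,"wy":0,"wz":0}]' 100; python3 - <<'E'
from h import *
t=cap("top","t7");d=cap("scene","s7")
p,R=tool();print(p.round(1),R.as_matrix().round(4)[:,0])
for f,c,b in(("z11",t,(255,160,60,45)),("z12",d,(315,205,70,60))):
    c=dict(c);c["pixels"]=np.clip(c["pixels"].astype(int)*2,0,255).astype(np.uint8);zoom(c,*b,f,10)
E
```

```text
time_s: 7.98
eef_pos: [625.6, -140.4, 59.5]
ee_rot: [0.513, -0.513, 0.486, -0.487]
force: [-0.3, -0.3, -3.7]
grip_width: 0.128
[ 625.4 -140.7   59.2] [ 5.170e-02 -9.987e-01  3.000e-04]
```

View pics/z11.png

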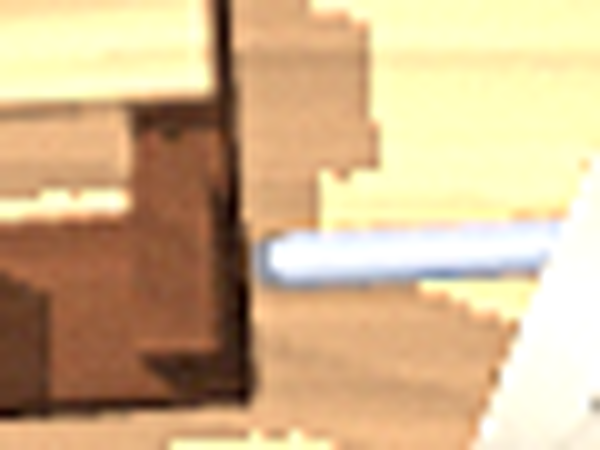

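View pics/z12.png

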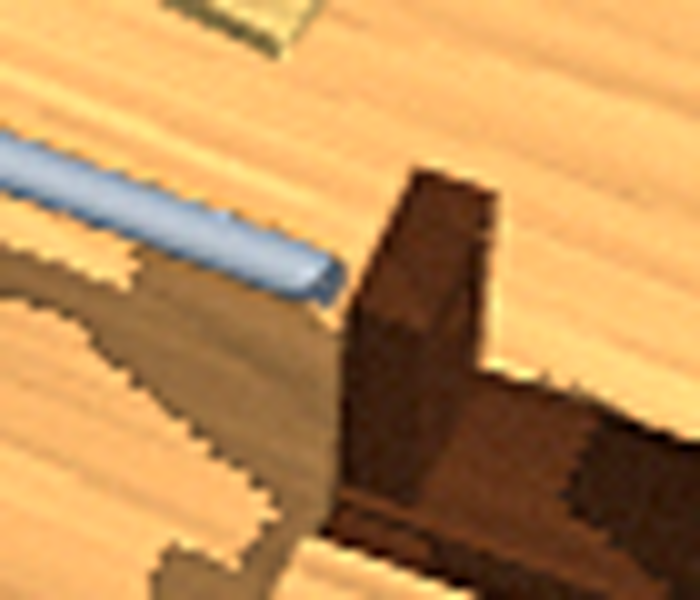

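```bash
python3 - <<'E'
from rodm import *
t=load("t7");d=load("s7")
u=np.array([-.054,.9985,0]);x=np.array([.9985,.054,0]);m=np.array([615.6,34.5,80])
for n,c,roi in(("top",t,(278,176,312,192)),("scene",d,(300,205,352,240))):
    pts,s=rodmask(c,roi);
    if n=="scene": pts=pts[pts[:,0]<345]
    vx,vy,a,b=cv2.fitLine(pts.astype(np.float32),cv2.DIST_L2,0,.01,.01).ravel()
    print(n,s,(a,b),vy/vx)
    q=proj(c,[m,m+x,m+[0,0,1],m+u, m-22*x+[0,0,20],m+22*x+[0,0,20],m-150*u]).round(2)
    print(q.tolist(),"axis row at mouth col",b+vy/vx*(q[0,0]-a), "pred slope",(q[6,1]-q[0,1])/(q[6,0]-q[0,0]))
E
```

```text
top [280 182  32   7 159] (np.float32(295.25787), np.float32(184.8868)) -0.0694493
[[277.41, 185.57], [277.39, 185.17], [277.36, 185.51], [277.0, 185.59], [276.98, 193.49], [276.08, 175.38], [338.43, 182.01]] axis row at mouth col 186.12631733325003 pred slope -0.058341527368076095
scene [300 213  49  22 284] (np.float32(322.15094), np.float32(223.43396)) 0.3776031
[[350.93, 232.85], [350.76, 233.17], [350.94, 232.59], [351.33, 232.99], [354.9, 220.69], [347.52, 234.64], [293.01, 212.1]] axis row at mouth col 234.30102264701958 pred slope 0.3582527624309391
```

```bash
python3 -m handwheel '[{"grip":0,"tx":0,"ty":0,"tz":-1.8,"wx":0,"wy":0,"wz":0},{"grip":0,"tx":-3,"ty":0,"tz":0,"wx":0,"wy":0,"wz":0},{"grip":0,"tx":-3,"ty":0,"tz":0,"wx":0,"wy":0,"wz":0},{"grip":0,"tx":-2,"ty":0,"tz":0,"wx":0,"wy":0,"wz":0},{"grip":0,"tx":-2,"ty":0,"tz":0,"wx":0,"wy":0,"wz":0},{"grip":0,"tx":-2,"ty":0,"tz":0,"wx":0,"wy":0,"wz":0},{"grip":0,"tx":0,"ty":0,"tz":0,"wx":0,"wy":0,"wz":0},{"grip":0,"tx":0,"ty":0,"tz":0,"wx":0,"wy":0,"wz":0}]' 100
```

```text
time_s: 8.75
eef_pos: [622.9, -128.3, 59.0]
ee_rot: [0.513, -0.513, 0.487, -0.487]
force: [0.4, -0.8, -3.8]
grip_width: 0.13
```

```bash
python3 -m handwheel '[{"grip":0,"tx":-1.5,"ty":0,"tz":0,"wx":0,"wy":0,"wz":0},{"grip":0,"tx":-1.5,"ty":0,"tz":0,"wx":0,"wy":0,"wz":0},{"grip":0,"tx":0,"ty":0,"tz":0,"wx":0,"wy":0,"wz":0},{"grip":0,"tx":0,"ty":0,"tz":0,"wx":0,"wy":0,"wz":0}]' 100
```

```text
time_s: 9.08
eef_pos: [622.8, -125.3, 59.0]
ee_rot: [0.513, -0.513, 0.487, -0.487]
force: [-0.9, -0.5, -4.5]
grip_width: 0.131
```

```bash
python3 -m handwheel '[{"grip":0,"tx":-1.5,"ty":0,"tz":0,"wx":0,"wy":0,"wz":0},{"grip":0,"tx":-1.5,"ty":0,"tz":0,"wx":0,"wy":0,"wz":0},{"grip":0,"tx":-1.5,"ty":0,"tz":0,"wx":0,"wy":0,"wz":0},{"grip":0,"tx":0,"ty":0,"tz":0,"wx":0,"wy":0,"wz":0},{"grip":0,"tx":0,"ty":0,"tz":0,"wx":0,"wy":0,"wz":0}]' 100
```

```text
time_s: 9.5
eef_pos: [622.5, -120.8, 59.0]
ee_rot: [0.513, -0.513, 0.487, -0.487]
force: [-0.1, -0.2, -3.4]
grip_width: 0.132
```

```bash
python3 -m handwheel '[{"grip":0,"tx":-1.5,"ty":0,"tz":0,"wx":0,"wy":0,"wz":0},{"grip":0,"tx":-1.5,"ty":0,"tz":0,"wx":0,"wy":0,"wz":0},{"grip":0,"tx":0,"ty":0,"tz":0,"wx":0,"wy":0,"wz":0},{"grip":0,"tx":0,"ty":0,"tz":0,"wx":0,"wy":0,"wz":0}]' 100; python3 - <<'E'
from h import *
t=cap("top","t8");d=cap("scene","s8")
print(sense()["wrist_torque"],sense()["force"])
for f,c,b in(("z13",t,(255,160,60,45)),("z14",d,(315,205,70,60))):
    c=dict(c);c["pixels"]=np.clip(c["pixels"].astype(int)*2,0,255).astype(np.uint8);zoom(c,*b,f,10)
E
```

```text
time_s: 9.83
eef_pos: [622.3, -117.8, 59.0]
ee_rot: [0.513, -0.513, 0.487, -0.487]
force: [0.7, 0.6, -3.6]
grip_width: 0.125
[-0.02691012  0.02768463 -0.02413014] [-0.29688617  0.76443914 -3.41778404]
```

View pics/z13.png

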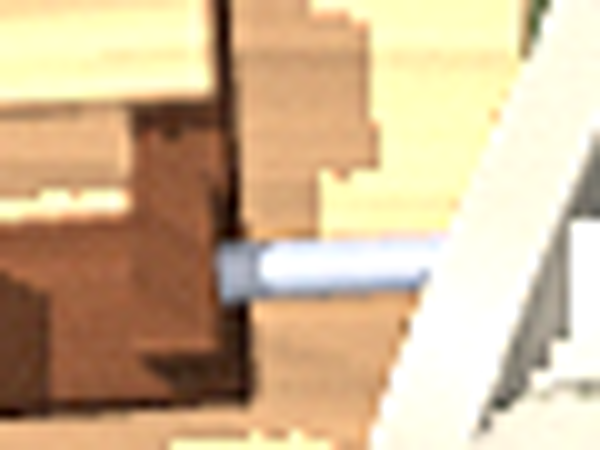

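View pics/z14.png

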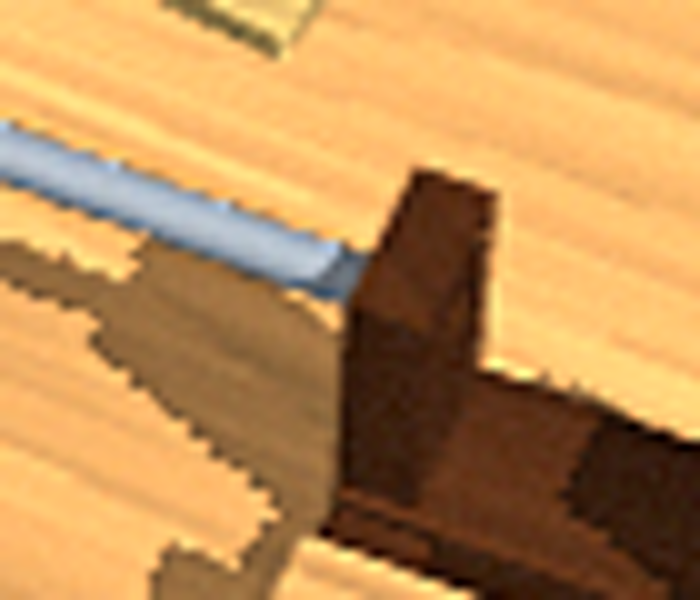

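The nose has gone in about 12 mm without any force; top px (276,186) shows no gap at the face. I'll feed on up to just short of the middle knuckle.

```bash
python3 -m handwheel '[{"grip":0,"tx":-4,"ty":0,"tz":0,"wx":0,"wy":0,"wz":0},{"grip":0,"tx":-4,"ty":0,"tz":0,"wx":0,"wy":0,"wz":0},{"grip":0,"tx":-4,"ty":0,"tz":0,"wx":0,"wy":0,"wz":0},{"grip":0,"tx":-4,"ty":0,"tz":0,"wx":0,"wy":0,"wz":0},{"grip":0,"tx":-4,"ty":0,"tz":0,"wx":0,"wy":0,"wz":0},{"grip":0,"tx":0,"ty":0,"tz":0,"wx":0,"wy":0,"wz":0}]' 100; python3 -m handwheel '[{"grip":0,"tx":-5,"ty":0,"tz":0,"wx":0,"wy":0,"wz":0},{"grip":0,"tx":-5,"ty":0,"tz":0,"wx":0,"wy":0,"wz":0},{"grip":0,"tx":-5,"ty":0,"tz":0,"wx":0,"wy":0,"wz":0},{"grip":0,"tx":-5,"ty":0,"tz":0,"wx":0,"wy":0,"wz":0},{"grip":0,"tx":-5,"ty":0,"tz":0,"wx":0,"wy":0,"wz":0},{"grip":0,"tx":0,"ty":0,"tz":0,"wx":0,"wy":0,"wz":0}]' 100
```

```text
time_s: 10.43
eef_pos: [621.3, -97.0, 59.0]
ee_rot: [0.513, -0.513, 0.487, -0.486]
force: [0.2, 0.0, -2.9]
grip_width: 0.131
time_s: 10.93
eef_pos: [619.9, -71.9, 58.9]
ee_rot: [0.513, -0.513, 0.487, -0.486]
force: [-0.7, 0.2, -3.5]
grip_width: 0.131
```

```bash
python3 -m handwheel '[{"grip":0,"tx":-5,"ty":0,"tz":0,"wx":0,"wy":0,"wz":0},{"grip":0,"tx":-5,"ty":0,"tz":0,"wx":0,"wy":0,"wz":0},{"grip":0,"tx":-5,"ty":0,"tz":0,"wx":0,"wy":0,"wz":0},{"grip":0,"tx":-5,"ty":0,"tz":0,"wx":0,"wy":0,"wz":0},{"grip":0,"tx":-5,"ty":0,"tz":0,"wx":0,"wy":0,"wz":0},{"grip":0,"tx":0,"ty":0,"tz":0,"wx":0,"wy":0,"wz":0},{"grip":0,"tx":0,"ty":0,"tz":0,"wx":0,"wy":0,"wz":0}]' 100; python3 - <<'E'
from h import *
t=cap("top","t9");d=cap("scene","s9")
for f,c,b in(("z15",t,(205,165,80,45)),("z16",d,(340,215,80,60))):
    c=dict(c);c["pixels"]=np.clip(c["pixels"].astype(int)*1.7,0,255).astype(np.uint8);zoom(c,*b,f,10)
E
```

```text
time_s: 11.52
eef_pos: [618.7, -47.7, 59.0]
ee_rot: [0.513, -0.513, 0.487, -0.487]
force: [-0.1, -0.0, -3.8]
grip_width: 0.126
```

View pics/z15.png

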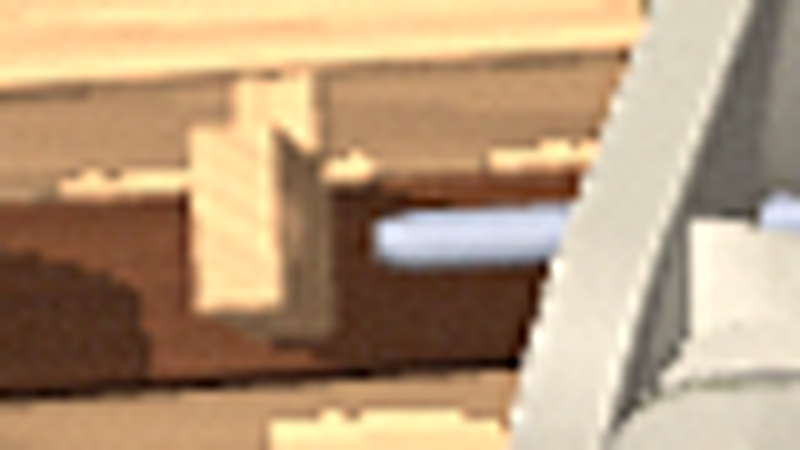

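View pics/z16.png

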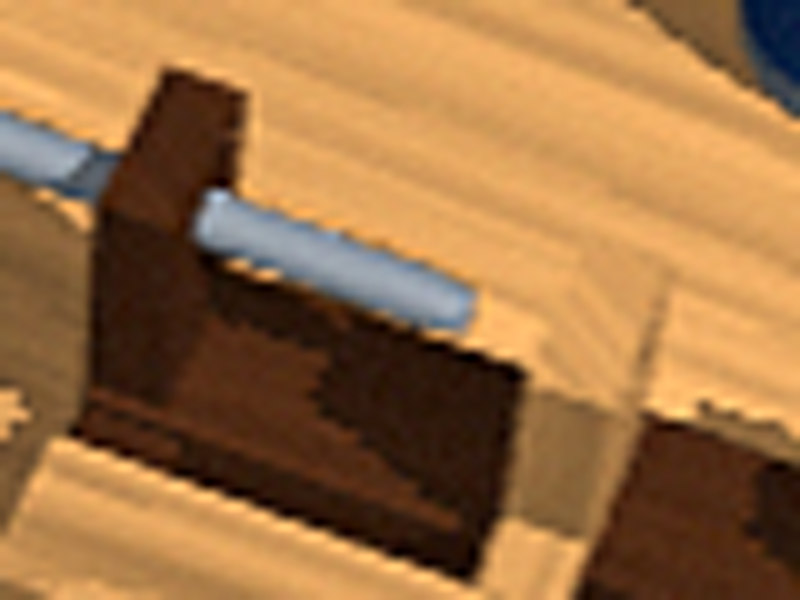

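```bash
python3 - <<'E'
from rodm import *
t=load("t9")
T=lambda u,v:(205+u/10,165+v/10)
P=plane(t,[T(192,127),T(196,312),T(270,127),T(283,305)],100);print(P.round(1))
pts,s=rodmask(t,(243,180,257,195)); vx,vy,a,b=cv2.fitLine(pts.astype(np.float32),cv2.DIST_L2,0,.01,.01).ravel();print(s)
Q=plane(t,[(245,b+vy/vx*(245-a)),(256,b+vy/vx*(256-a))],80);print(Q.round(1)); 
m=P.mean(0);print("mid centre",m,"rod line there",Q[0,0]-.054*(m[1]-Q[0,1]))
E
```

```text
[[632.5 160.8 100. ]
 [587.7 159.1 100. ]
 [632.4 141.9 100. ]
 [589.3 138.2 100. ]]
[243 186  14   6  81]
[[608.5 114.   80. ]
 [608.8  87.   80. ]]
mid centre [610.48729627 149.99554243 100.        ] rod line there 606.5574446825788
```

The middle knuckle sits about 4 mm toward +x of the rod line; both the wrist and top views agree. I'll pivot the nose +4 mm about the first bore and advance.

```bash
python3 -m handwheel '[{"grip":0,"tx":0,"ty":0,"tz":-2,"wx":0,"wy":0.021,"wz":0},{"grip":0,"tx":0,"ty":0,"tz":-1.9,"wx":0,"wy":0.021,"wz":0},{"grip":0,"tx":-4,"ty":0,"tz":0,"wx":0,"wy":0,"wz":0},{"grip":0,"tx":-4,"ty":0,"tz":0,"wx":0,"wy":0,"wz":0},{"grip":0,"tx":-4,"ty":0,"tz":0,"wx":0,"wy":0,"wz":0},{"grip":0,"tx":-4,"ty":0,"tz":0,"wx":0,"wy":0,"wz":0},{"grip":0,"tx":0,"ty":0,"tz":0,"wx":0,"wy":0,"wz":0},{"grip":0,"tx":0,"ty":0,"tz":0,"wx":0,"wy":0,"wz":0}]' 100
```

```text
time_s: 12.28
eef_pos: [614.7, -31.8, 59.0]
ee_rot: [0.503, -0.503, 0.497, -0.497]
force: [-0.4, 0.1, -3.2]
grip_width: 0.132
```

```bash
python3 -m handwheel '[{"grip":0,"tx":-2,"ty":0,"tz":0,"wx":0,"wy":0,"wz":0},{"grip":0,"tx":-2,"ty":0,"tz":0,"wx":0,"wy":0,"wz":0},{"grip":0,"tx":-2,"ty":0,"tz":0,"wx":0,"wy":0,"wz":0},{"grip":0,"tx":0,"ty":0,"tz":0,"wx":0,"wy":0,"wz":0},{"grip":0,"tx":0,"ty":0,"tz":0,"wx":0,"wy":0,"wz":0}]' 100
```

```text
time_s: 12.7
eef_pos: [614.6, -26.1, 59.0]
ee_rot: [0.503, -0.503, 0.497, -0.497]
force: [0.9, 0.6, -2.7]
grip_width: 0.128
```

```bash
python3 -m handwheel '[{"grip":0,"tx":-1.5,"ty":0,"tz":0,"wx":0,"wy":0,"wz":0},{"grip":0,"tx":-1.5,"ty":0,"tz":0,"wx":0,"wy":0,"wz":0},{"grip":0,"tx":0,"ty":0,"tz":0,"wx":0,"wy":0,"wz":0},{"grip":0,"tx":0,"ty":0,"tz":0,"wx":0,"wy":0,"wz":0}]' 100
```

```text
time_s: 13.03
eef_pos: [614.5, -23.1, 58.9]
ee_rot: [-0.503, 0.503, -0.497, 0.497]
force: [0.1, 0.3, -3.1]
grip_width: 0.131
```

```bash
python3 -m handwheel '[{"grip":0,"tx":-1.5,"ty":0,"tz":0,"wx":0,"wy":0,"wz":0},{"grip":0,"tx":-1.5,"ty":0,"tz":0,"wx":0,"wy":0,"wz":0},{"grip":0,"tx":0,"ty":0,"tz":0,"wx":0,"wy":0,"wz":0},{"grip":0,"tx":0,"ty":0,"tz":0,"wx":0,"wy":0,"wz":0}]' 100
```

```text
time_s: 13.37
eef_pos: [614.5, -20.1, 59.0]
ee_rot: [0.503, -0.503, 0.497, -0.497]
force: [0.5, 0.1, -2.7]
grip_width: 0.13
```

```bash
python3 -m handwheel '[{"grip":0,"tx":-1.5,"ty":0,"tz":0,"wx":0,"wy":0,"wz":0},{"grip":0,"tx":-1.5,"ty":0,"tz":0,"wx":0,"wy":0,"wz":0},{"grip":0,"tx":0,"ty":0,"tz":0,"wx":0,"wy":0,"wz":0},{"grip":0,"tx":0,"ty":0,"tz":0,"wx":0,"wy":0,"wz":0}]' 100
```

```text
time_s: 13.7
eef_pos: [614.5, -17.1, 59.0]
ee_rot: [0.503, -0.502, 0.497, -0.497]
force: [-1.0, -1.2, -2.9]
grip_width: 0.128
```

```bash
python3 -m handwheel '[{"grip":0,"tx":-2,"ty":0,"tz":0,"wx":0,"wy":0,"wz":0},{"grip":0,"tx":-2,"ty":0,"tz":0,"wx":0,"wy":0,"wz":0},{"grip":0,"tx":0,"ty":0,"tz":0,"wx":0,"wy":0,"wz":0},{"grip":0,"tx":0,"ty":0,"tz":0,"wx":0,"wy":0,"wz":0}]' 100; python3 - <<'E'
from h import *
t=cap("top","t10");d=cap("scene","s10")
for f,c,b in(("z17",t,(205,165,80,45)),("z18",d,(340,215,80,60))):
    c=dict(c);c["pixels"]=np.clip(c["pixels"].astype(int)*1.7,0,255).astype(np.uint8);zoom(c,*b,f,10)
E
```

```text
time_s: 14.03
eef_pos: [614.5, -13.1, 59.0]
ee_rot: [-0.503, 0.503, -0.497, 0.497]
force: [0.6, -0.2, -3.1]
grip_width: 0.13
```

View pics/z17.png

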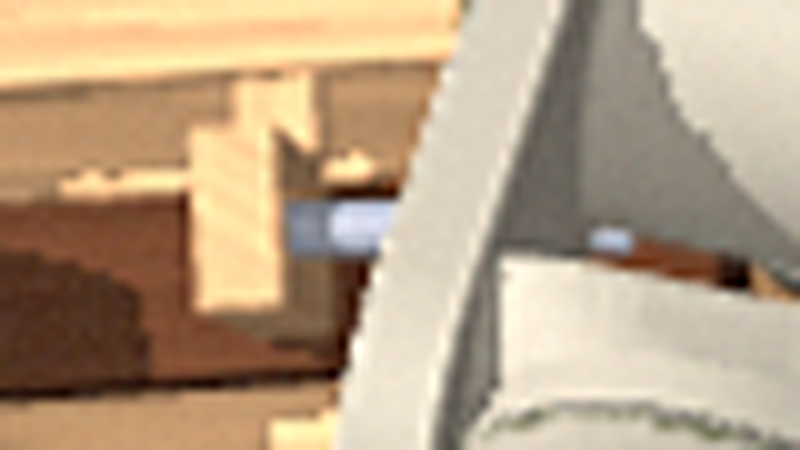

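View pics/z18.png

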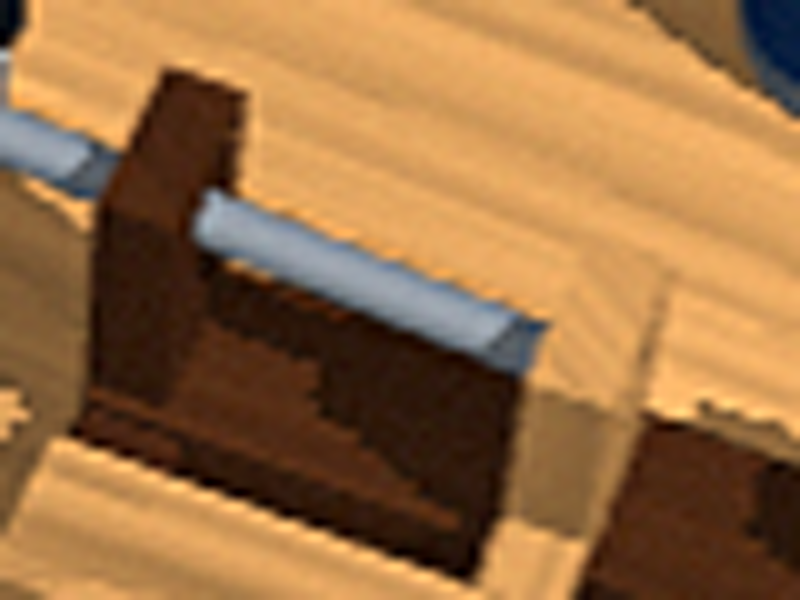

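The nose is inside the middle knuckle: in the scene view the rod vanishes into the pine at (393,248). I'll feed 20 mm more, then swing back into line, dragging the middle along.

```bash
python3 -m handwheel '[{"grip":0,"tx":-4,"ty":0,"tz":0,"wx":0,"wy":0,"wz":0},{"grip":0,"tx":-4,"ty":0,"tz":0,"wx":0,"wy":0,"wz":0},{"grip":0,"tx":-4,"ty":0,"tz":0,"wx":0,"wy":0,"wz":0},{"grip":0,"tx":-4,"ty":0,"tz":0,"wx":0,"wy":0,"wz":0},{"grip":0,"tx":-4,"ty":0,"tz":0,"wx":0,"wy":0,"wz":0},{"grip":0,"tx":0,"ty":0,"tz":0,"wx":0,"wy":0,"wz":0},{"grip":0,"tx":0,"ty":0,"tz":0,"wx":0,"wy":0,"wz":0}]' 100; python3 -m handwheel '[{"grip":0,"tx":0,"ty":0,"tz":0.5,"wx":0,"wy":-0.01,"wz":0},{"grip":0,"tx":0,"ty":0,"tz":0.5,"wx":0,"wy":-0.01,"wz":0},{"grip":0,"tx":0,"ty":0,"tz":0.4,"wx":0,"wy":-0.01,"wz":0},{"grip":0,"tx":0,"ty":0,"tz":0.4,"wx":0,"wy":-0.01,"wz":0},{"grip":0,"tx":0,"ty":0,"tz":0,"wx":0,"wy":0,"wz":0},{"grip":0,"tx":0,"ty":0,"tz":0,"wx":0,"wy":0,"wz":0}]' 100
```

```text
time_s: 14.72
eef_pos: [614.2, 7.1, 59.0]
ee_rot: [0.503, -0.503, 0.497, -0.497]
force: [0.9, -0.3, -2.1]
grip_width: 0.13
time_s: 15.22
eef_pos: [616.0, 6.7, 59.0]
ee_rot: [-0.512, 0.512, -0.487, 0.487]
force: [1.8, 0.3, -2.5]
grip_width: 0.129
```

```bash
python3 -m handwheel '[{"grip":0,"tx":-3,"ty":0,"tz":0,"wx":0,"wy":0,"wz":0},{"grip":0,"tx":-3,"ty":0,"tz":0,"wx":0,"wy":0,"wz":0},{"grip":0,"tx":-2,"ty":0,"tz":0,"wx":0,"wy":0,"wz":0},{"grip":0,"tx":0,"ty":0,"tz":0,"wx":0,"wy":0,"wz":0},{"grip":0,"tx":0,"ty":0,"tz":0,"wx":0,"wy":0,"wz":0}]' 100; python3 - <<'E'
from h import *
t=cap("top","t11");d=cap("scene","s11");cap("wrist","w11")
for f,c,b in(("z20",d,(310,205,100,75)),):
    c=dict(c);c["pixels"]=np.clip(c["pixels"].astype(int)*1.7,0,255).astype(np.uint8);zoom(c,*b,f,8)
E
```

```text
time_s: 15.63
eef_pos: [615.6, 15.2, 59.0]
ee_rot: [0.513, -0.512, 0.487, -0.487]
force: [1.5, 1.4, -3.2]
grip_width: 0.132
```

View pics/w11.png

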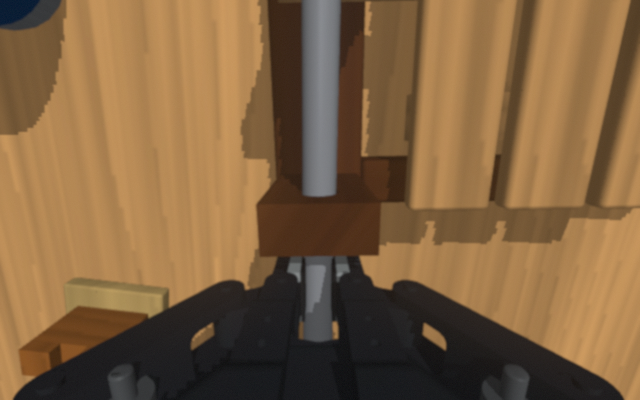

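View pics/z20.png

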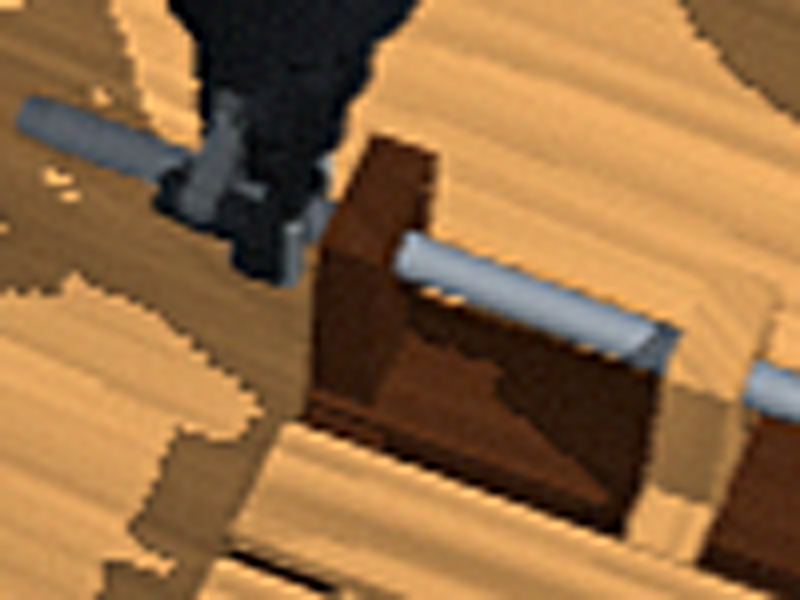

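The rod is through both knuckles: it reappears past the pine one at scene ≈(405,253). Now I'll regrip near the tail.

```bash
python3 -m handwheel '[{"grip":20,"tx":0,"ty":0,"tz":0,"wx":0,"wy":0,"wz":0},{"grip":35,"tx":0,"ty":0,"tz":0,"wx":0,"wy":0,"wz":0},{"grip":40,"tx":0,"ty":0,"tz":0,"wx":0,"wy":0,"wz":0},{"grip":40,"tx":0,"ty":0,"tz":0,"wx":0,"wy":0,"wz":0},{"grip":40,"tx":15,"ty":0,"tz":0,"wx":0,"wy":0,"wz":0},{"grip":40,"tx":20,"ty":0,"tz":0,"wx":0,"wy":0,"wz":0},{"grip":40,"tx":20,"ty":0,"tz":0,"wx":0,"wy":0,"wz":0},{"grip":40,"tx":18,"ty":0,"tz":0,"wx":0,"wy":0,"wz":0},{"grip":40,"tx":0,"ty":0,"tz":0,"wx":0,"wy":0,"wz":0},{"grip":40,"tx":0,"ty":0,"tz":0,"wx":0,"wy":0,"wz":0}]' 100; python3 - <<'E'
from h import *
d=cap("scene","s12");cap("wrist","w12")
for f,c,b in(("z21",d,(280,185,100,75)),):
    c=dict(c);c["pixels"]=np.clip(c["pixels"].astype(int)*1.7,0,255).astype(np.uint8);zoom(c,*b,f,8)
E
```

```text
time_s: 16.62
eef_pos: [619.2, -59.3, 59.0]
ee_rot: [0.512, -0.512, 0.488, -0.488]
force: [-0.0, -0.2, 0.9]
grip_width: 0.464
```

View pics/w12.png

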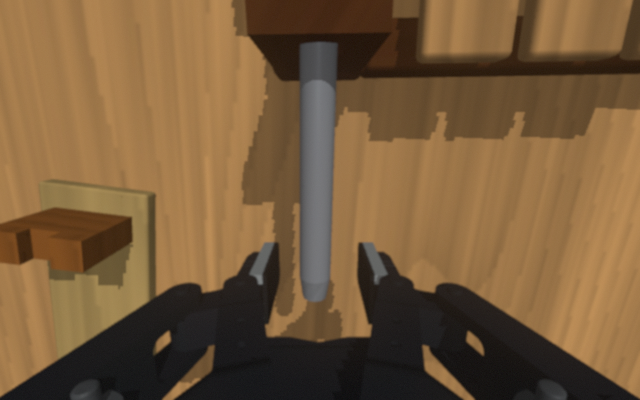

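View pics/z21.png

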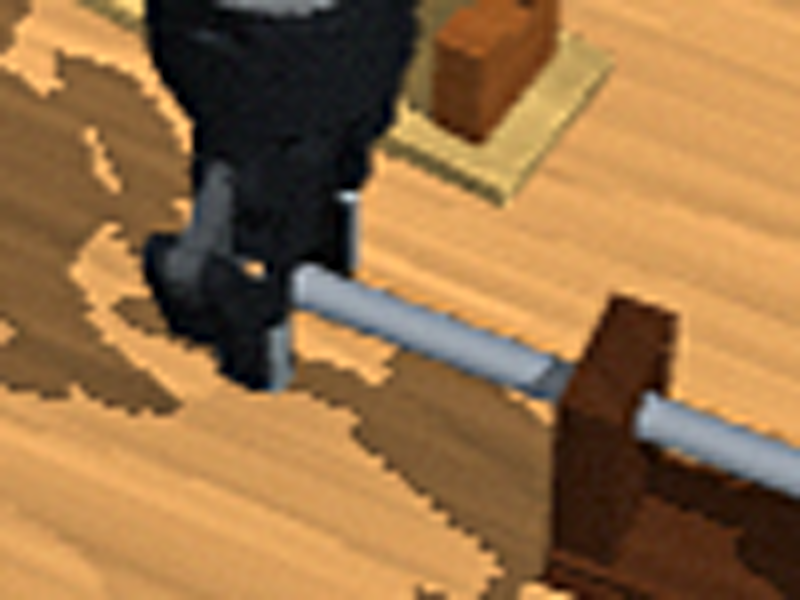

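```bash
python3 -m handwheel '[{"grip":25,"tx":0,"ty":0,"tz":0,"wx":0,"wy":0,"wz":0},{"grip":10,"tx":0,"ty":0,"tz":0,"wx":0,"wy":0,"wz":0},{"grip":0,"tx":0,"ty":0,"tz":0,"wx":0,"wy":0,"wz":0},{"grip":0,"tx":0,"ty":0,"tz":0,"wx":0,"wy":0,"wz":0},{"grip":0,"tx":0,"ty":0,"tz":0,"wx":0,"wy":0,"wz":0},{"grip":0,"tx":0,"ty":0,"tz":0,"wx":0,"wy":0,"wz":0}]' 60; python3 -m handwheel '[{"grip":0,"tx":-4,"ty":0,"tz":0,"wx":0,"wy":0,"wz":0},{"grip":0,"tx":-6,"ty":0,"tz":0,"wx":0,"wy":0,"wz":0},{"grip":0,"tx":-6,"ty":0,"tz":0,"wx":0,"wy":0,"wz":0},{"grip":0,"tx":-6,"ty":0,"tz":0,"wx":0,"wy":0,"wz":0},{"grip":0,"tx":-6,"ty":0,"tz":0,"wx":0,"wy":0,"wz":0},{"grip":0,"tx":0,"ty":0,"tz":0,"wx":0,"wy":0,"wz":0},{"grip":0,"tx":0,"ty":0,"tz":0,"wx":0,"wy":0,"wz":0}]' 60
```

```text
time_s: 17.22
eef_pos: [619.2, -57.6, 58.9]
ee_rot: [0.513, -0.512, 0.487, -0.487]
force: [-0.4, 2.9, 1.1]
grip_width: 0.134
time_s: 17.8
eef_pos: [617.9, -28.8, 59.1]
ee_rot: [0.513, -0.512, 0.488, -0.487]
force: [-0.7, 4.9, 2.4]
grip_width: 0.136
```

```bash
python3 -m handwheel '[{"grip":0,"tx":-4,"ty":0,"tz":0,"wx":0,"wy":0,"wz":0},{"grip":0,"tx":-6,"ty":0,"tz":0,"wx":0,"wy":0,"wz":0},{"grip":0,"tx":-6,"ty":0,"tz":0,"wx":0,"wy":0,"wz":0},{"grip":0,"tx":-6,"ty":0,"tz":0,"wx":0,"wy":0,"wz":0},{"grip":0,"tx":-4,"ty":0,"tz":0,"wx":0,"wy":0,"wz":0},{"grip":0,"tx":0,"ty":0,"tz":0,"wx":0,"wy":0,"wz":0},{"grip":0,"tx":0,"ty":0,"tz":0,"wx":0,"wy":0,"wz":0}]' 60; python3 - <<'E'
from h import *
t=cap("top","t13");d=cap("scene","s13");cap("wrist","w13")
print(sense()["wrist_torque"])
for f,c,b in(("z22",d,(370,220,100,75)),("z23",t,(170,160,100,60))):
    c=dict(c);c["pixels"]=np.clip(c["pixels"].astype(int)*1.7,0,255).astype(np.uint8);zoom(c,*b,f,8)
E
```

```text
time_s: 18.38
eef_pos: [616.8, -3.7, 59.3]
ee_rot: [0.513, -0.512, 0.487, -0.487]
force: [-0.9, 0.7, 5.1]
grip_width: 0.137
[ 0.27443158  0.01045065 -0.03317902]
```

View pics/z22.png

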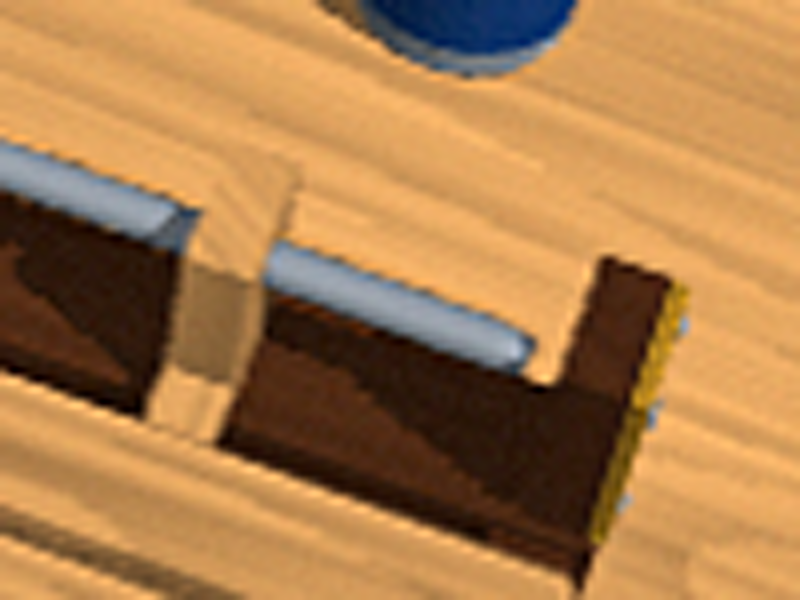

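View pics/z23.png

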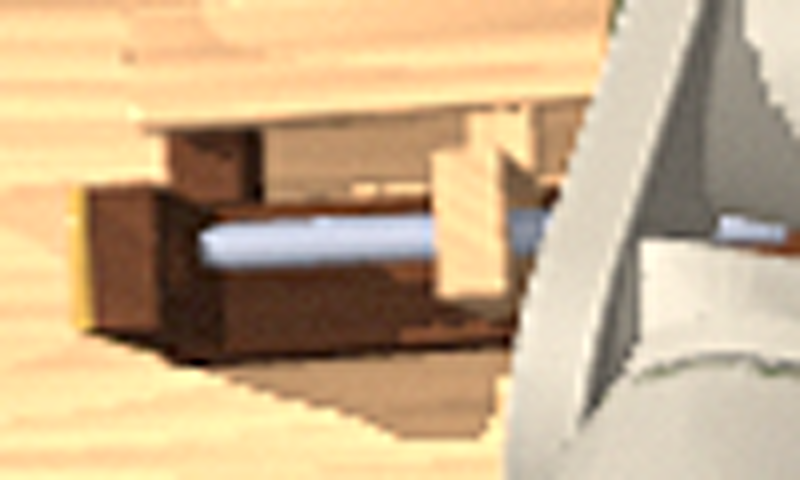

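```bash
python3 -m handwheel '[{"grip":0,"tx":0,"ty":-1,"tz":0,"wx":0,"wy":0,"wz":0},{"grip":0,"tx":-3,"ty":0,"tz":0,"wx":0,"wy":0,"wz":0},{"grip":0,"tx":-3,"ty":0,"tz":0,"wx":0,"wy":0,"wz":0},{"grip":0,"tx":-2,"ty":0,"tz":0,"wx":0,"wy":0,"wz":0},{"grip":0,"tx":-2,"ty":0,"tz":0,"wx":0,"wy":0,"wz":0},{"grip":0,"tx":0,"ty":0,"tz":0,"wx":0,"wy":0,"wz":0},{"grip":0,"tx":0,"ty":0,"tz":0,"wx":0,"wy":0,"wz":0}]' 60
```

```text
time_s: 19.12
eef_pos: [616.0, 5.7, 59.8]
ee_rot: [-0.512, 0.513, -0.487, 0.487]
force: [0.5, -3.9, -1.3]
grip_width: 0.139
```

```bash
python3 -m handwheel '[{"grip":0,"tx":-2,"ty":0,"tz":0,"wx":0,"wy":0,"wz":0},{"grip":0,"tx":-2,"ty":0,"tz":0,"wx":0,"wy":0,"wz":0},{"grip":0,"tx":0,"ty":0,"tz":0,"wx":0,"wy":0,"wz":0},{"grip":0,"tx":0,"ty":0,"tz":0,"wx":0,"wy":0,"wz":0}]' 60
```

```text
time_s: 19.45
eef_pos: [616.3, 6.2, 60.1]
ee_rot: [-0.511, 0.513, -0.486, 0.489]
force: [1.0, -19.8, -2.0]
grip_width: 0.14
```

```bash
python3 -m handwheel '[{"grip":0,"tx":3,"ty":0,"tz":0,"wx":0,"wy":0,"wz":0},{"grip":0,"tx":3,"ty":0,"tz":0,"wx":0,"wy":0,"wz":0},{"grip":0,"tx":0,"ty":0,"tz":0,"wx":0,"wy":0,"wz":0},{"grip":0,"tx":0,"ty":0,"tz":0,"wx":0,"wy":0,"wz":0}]' 60; python3 - <<'E'
from h import *
t=cap("top","t14");d=cap("scene","s14");cap("wrist","w14")
print(sense()["wrist_torque"])
for f,c,b in(("z24",d,(340,210,110,82)),("z25",t,(170,160,100,60))):
    c=dict(c);c["pixels"]=np.clip(c["pixels"].astype(int)*1.7,0,255).astype(np.uint8);zoom(c,*b,f,7)
E
```

```text
time_s: 19.78
eef_pos: [616.2, 3.9, 59.9]
ee_rot: [-0.512, 0.512, -0.487, 0.487]
force: [0.1, -1.2, -1.1]
grip_width: 0.138
[-0.34371354 -0.13155225 -0.1155853 ]
```

View pics/z24.png

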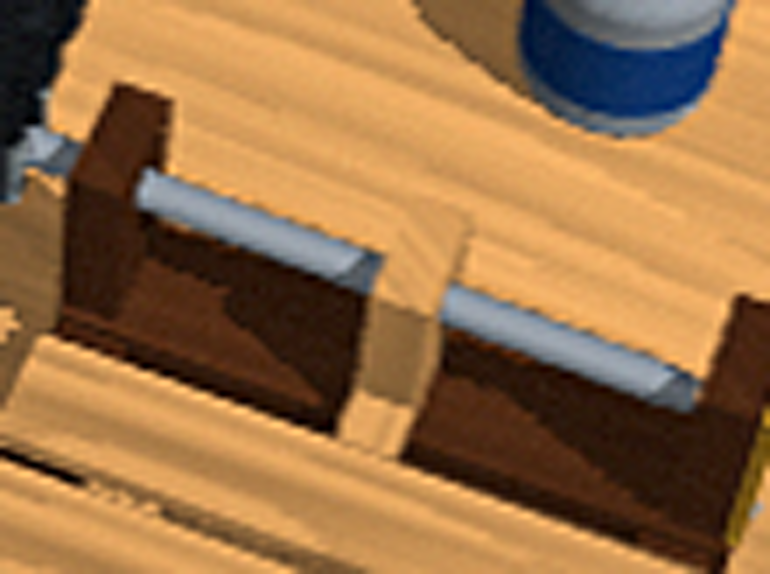

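View pics/z25.png

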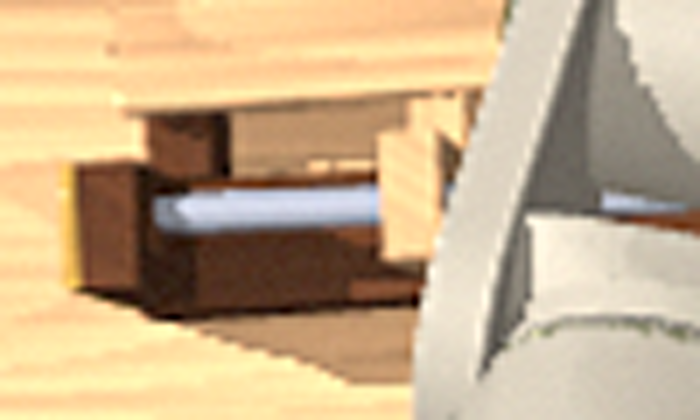

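View pics/w14.png

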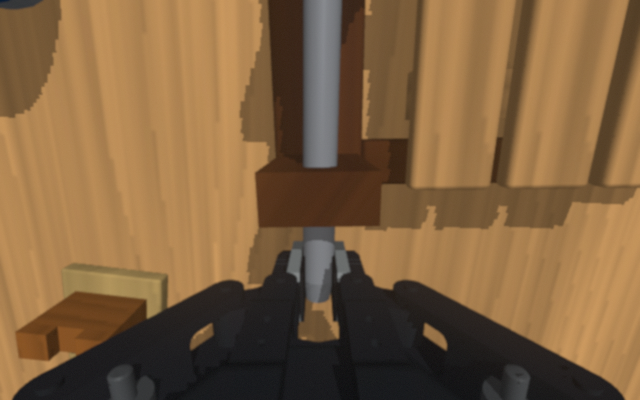

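```bash
python3 - <<'E'
from rodm import *
t=load("t14");c=dict(t);c["pixels"]=np.clip(c["pixels"].astype(int)*2.5,0,255).astype(np.uint8);zoom(c,175,175,60,40,"z26",13)
d=load("s14");c=dict(d);c["pixels"]=np.clip(c["pixels"].astype(int)*2.5,0,255).astype(np.uint8);zoom(c,420,235,40,45,"z27",13)
pts,s=rodmask(t,(197,180,224,197)); vx,vy,a,b=cv2.fitLine(pts.astype(np.float32),cv2.DIST_L2,0,.01,.01).ravel();print(s,pts[:,0].min())
print(plane(t,[(196,b+vy/vx*(196-a)),(222,b+vy/vx*(222-a))],80))
E
```

```text
[197 186  27   8 159] 197.0
[[605.73983917 234.4499761   80.        ]
 [608.27160908 170.52606822  80.        ]]
```

View pics/z26.png

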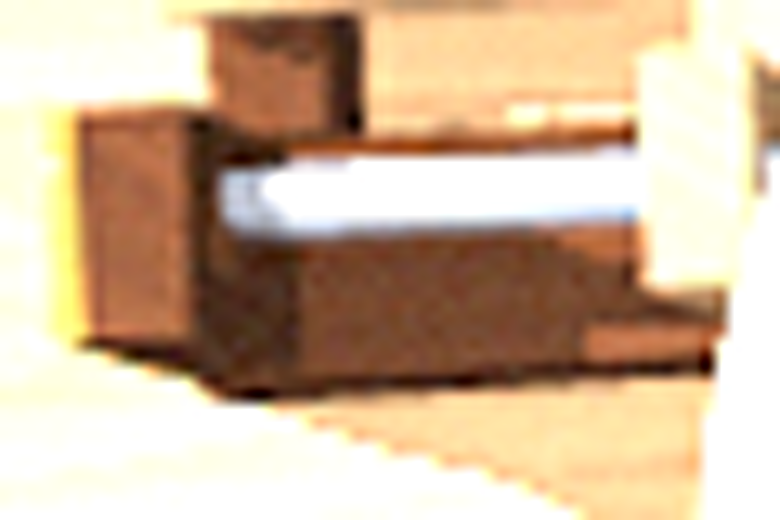

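View pics/z27.png

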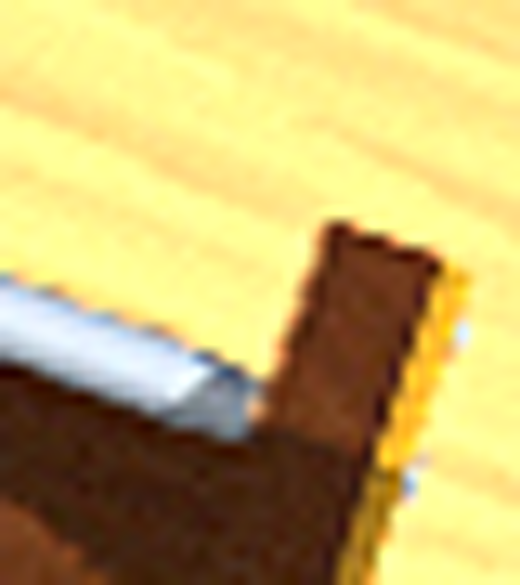

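```bash
python3 - <<'E'
from rodm import *
t=load("t14");d=load("s14")
f=lambda u,v:(175+u/13,175+v/13)
P=plane(t,[f(80,113),f(85,340),f(185,108),f(190,330)],100);print(P.round(1),P.mean(0))
k=P[2:].mean(0);print("k3 inner centre",k)
# compare scene: rod axis vs predicted bore entry relative to near inner corner
pts,s=rodmask(d,(405,240,432,268));vx,vy,a,b=cv2.fitLine(pts.astype(np.float32),cv2.DIST_L2,0,.01,.01).ravel();print(s,vy/vx)
u=np.array([-.054,.9985,0]);x=np.array([.9985,.054,0]);m=np.array([614.4,34.5,80])
def cmp(y,obs):
    e=m+y*u; q=proj(d,[e,e-22*x+[0,0,20]]); sh=np.array(obs)-q[1]; ee=q[0]+sh
    print("shift",sh,"bore px",ee,"axis row",b+vy/vx*(ee[0]-a))
cmp(210,(420+328/13,235+225/13))
pts,s=rodmask(d,(360,225,388,255));vx,vy,a,b=cv2.fitLine(pts.astype(np.float32),cv2.DIST_L2,0,.01,.01).ravel();print(s,vy/vx)
cmp(210,(420+328/13,235+225/13))
cmp(0,(356.5,222))
E
```

```text
[[618.5 264.5 100. ]
 [576.2 262.5 100. ]
 [619.3 245.  100. ]
 [578.  243.1 100. ]] [598.01397074 253.73629964 100.        ]
k3 inner centre [598.6632488  244.00908894 100.        ]
[405 251  27  16 176] 0.40088397
shift [1.70149304 1.07521836] bore px [440.89123834 265.01194423] axis row 267.52307977935146
[360 234  28  17 179] 0.40226534
shift [1.70149304 1.07521836] bore px [440.89123834 265.01194423] axis row 268.77502346427474
shift [1.3778375 1.6771627] bore px [352.53057079 234.15837374] axis row 233.2305894843895
```

Top and scene agree that the nose is about 6 mm too far +x at the third knuckle. The rod slope is 0.040 where the hinge slope is 0.063. I'll yaw it back about the first bore, taking the middle knuckle along.

```bash
python3 -m handwheel '[{"grip":0,"tx":0,"ty":0,"tz":0.4,"wx":0,"wy":-0.01,"wz":0},{"grip":0,"tx":0,"ty":0,"tz":0.4,"wx":0,"wy":-0.01,"wz":0},{"grip":0,"tx":0,"ty":0,"tz":0.4,"wx":0,"wy":-0.01,"wz":0},{"grip":0,"tx":0,"ty":0,"tz":0,"wx":0,"wy":0,"wz":0},{"grip":0,"tx":0,"ty":0,"tz":0,"wx":0,"wy":0,"wz":0},{"grip":0,"tx":0,"ty":0,"tz":0,"wx":0,"wy":0,"wz":0}]' 100; cat > chk.py <<'E'
from rodm import *
import sys
n=sys.argv[1]
t=cap("top","t"+n);d=cap("scene","s"+n);s=sense();print(s["force"].round(1),s["wrist_torque"].round(2),s["eef_pos"].round(1),tool()[1].as_matrix()[:,0].round(4))
pts,s=rodmask(t,(197,180,224,197)); vx,vy,a,b=cv2.fitLine(pts.astype(np.float32),cv2.DIST_L2,0,.01,.01).ravel()
print("top rod at k3 / mid side",plane(t,[(191,b+vy/vx*(191-a)),(222,b+vy/vx*(222-a))],80).round(1).tolist(),"k3 centre 598.7,244")
pts,s=rodmask(d,(405,240,432,268));vx,vy,a,b=cv2.fitLine(pts.astype(np.float32),cv2.DIST_L2,0,.01,.01).ravel()
print("scene axis row",b+vy/vx*(440.9-a),"want 265.0, +0.38/mm x, -.26/mm z; slope",vy/vx)
E
python3 chk.py 15
```

```text
time_s: 20.43
eef_pos: [617.3, 4.1, 59.9]
ee_rot: [0.52, -0.52, 0.48, -0.479]
force: [0.7, 0.5, -1.0]
grip_width: 0.123
[ 1.   1.6 -2.4] [ 0.14 -0.13 -0.13] [617.3   4.1  59.9] [ 8.000e-02 -9.968e-01 -4.000e-04]
top rod at k3 / mid side [[599.9, 246.6, 80.0], [604.8, 170.5, 80.0]] k3 centre 598.7,244
scene axis row 265.29996 want 265.0, +0.38/mm x, -.26/mm z; slope 0.3722208
```

```bash
python3 -m handwheel '[{"grip":0,"tx":0,"ty":0,"tz":0,"wx":0,"wy":-0.005,"wz":0},{"grip":0,"tx":-2,"ty":0,"tz":0.03,"wx":0,"wy":0,"wz":0},{"grip":0,"tx":-2,"ty":0,"tz":0.03,"wx":0,"wy":0,"wz":0},{"grip":0,"tx":-2,"ty":0,"tz":0.03,"wx":0,"wy":0,"wz":0},{"grip":0,"tx":0,"ty":0,"tz":0,"wx":0,"wy":0,"wz":0},{"grip":0,"tx":0,"ty":0,"tz":0,"wx":0,"wy":0,"wz":0}]' 100; 
```

```text
time_s: 21.03
eef_pos: [617.0, 10.2, 60.0]
ee_rot: [0.521, -0.521, 0.478, -0.478]
force: [1.9, 1.0, -1.3]
grip_width: 0.123
```

```bash
python3 -m handwheel '[{"grip":0,"tx":-2,"ty":0,"tz":0.03,"wx":0,"wy":0,"wz":0},{"grip":0,"tx":-2,"ty":0,"tz":0.03,"wx":0,"wy":0,"wz":0},{"grip":0,"tx":-2,"ty":0,"tz":0.03,"wx":0,"wy":0,"wz":0},{"grip":0,"tx":-2,"ty":0,"tz":0.03,"wx":0,"wy":0,"wz":0},{"grip":0,"tx":0,"ty":0,"tz":0,"wx":0,"wy":0,"wz":0},{"grip":0,"tx":0,"ty":0,"tz":0,"wx":0,"wy":0,"wz":0}]' 100; python3 chk.py 16; python3 - <<'E'
from h import *
cap("wrist","w16");d=load("s16");zoom(d,300,190,160,100,"z28",5)
E
```

```text
time_s: 21.53
eef_pos: [616.3, 18.4, 59.9]
ee_rot: [0.521, -0.521, 0.479, -0.478]
force: [1.4, 1.7, -1.4]
grip_width: 0.126
[ 1.3  1.2 -1.3] [ 0.28 -0.22 -0.2 ] [616.3  18.3  59.9] [ 8.490e-02 -9.964e-01 -7.000e-04]
top rod at k3 / mid side [[598.5, 246.6, 80.0], [604.3, 170.5, 80.0]] k3 centre 598.7,244
scene axis row 264.7475 want 265.0, +0.38/mm x, -.26/mm z; slope 0.3649479
```

View pics/w16.png

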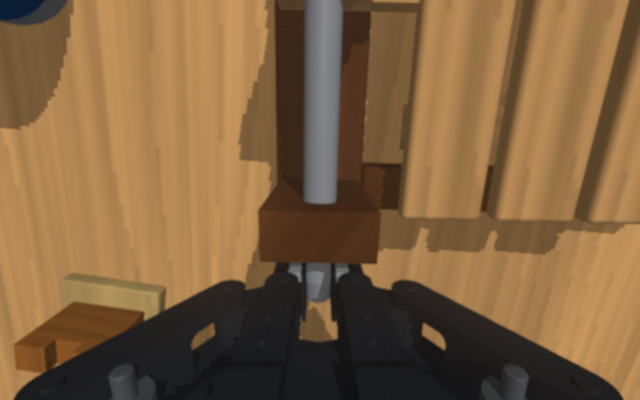

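View pics/z28.png

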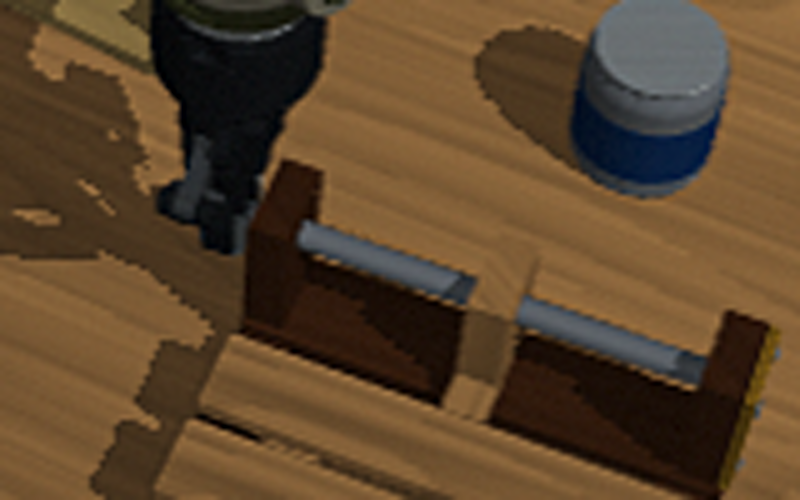

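```bash
python3 -m handwheel '[{"grip":20,"tx":0,"ty":0,"tz":0,"wx":0,"wy":0,"wz":0},{"grip":35,"tx":0,"ty":0,"tz":0,"wx":0,"wy":0,"wz":0},{"grip":40,"tx":0,"ty":0,"tz":0,"wx":0,"wy":0,"wz":0},{"grip":40,"tx":0,"ty":0,"tz":0,"wx":0,"wy":0,"wz":0},{"grip":40,"tx":15,"ty":0,"tz":0,"wx":0,"wy":0,"wz":0},{"grip":40,"tx":17,"ty":0,"tz":0,"wx":0,"wy":0,"wz":0},{"grip":40,"tx":17,"ty":0,"tz":0,"wx":0,"wy":0.02,"wz":0},{"grip":40,"tx":0,"ty":0,"tz":0,"wx":0,"wy":0,"wz":0},{"grip":40,"tx":0,"ty":0,"tz":0,"wx":0,"wy":0,"wz":0}]' 60; python3 - <<'E'
from h import *
cap("wrist","w17")
E
```

```text
time_s: 22.43
eef_pos: [620.6, -32.1, 59.9]
ee_rot: [-0.516, 0.516, -0.484, 0.484]
force: [0.0, 1.6, -0.0]
grip_width: 0.465
```

View pics/w17.png

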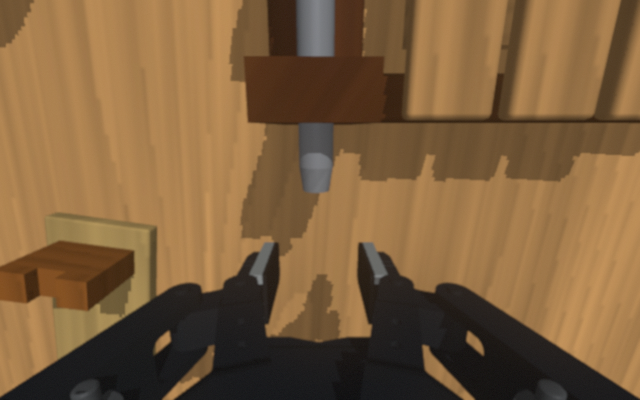

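The tail sticks out at (316,190), clear of the fingers. I'll close the fingers and push on the end.

```bash
python3 - <<'E'
from h import *
c=load("w17");print(plane(c,[(316,190)],79),plane(c,[(316,123)],95))
E
python3 -m handwheel '[{"grip":20,"tx":0,"ty":0,"tz":0,"wx":0,"wy":0,"wz":0},{"grip":0,"tx":0,"ty":0,"tz":0,"wx":0,"wy":0,"wz":0},{"grip":0,"tx":0,"ty":0,"tz":0,"wx":0,"wy":0,"wz":0},{"grip":0,"tx":0,"ty":0,"tz":0,"wx":0,"wy":0,"wz":0},{"grip":0,"tx":-5,"ty":0,"tz":0,"wx":0,"wy":0,"wz":0},{"grip":0,"tx":-5,"ty":0,"tz":0,"wx":0,"wy":0,"wz":0},{"grip":0,"tx":0,"ty":0,"tz":0,"wx":0,"wy":0,"wz":0},{"grip":0,"tx":0,"ty":0,"tz":0,"wx":0,"wy":0,"wz":0}]' 40; python3 - <<'E'
from h import *
cap("wrist","w18")
E
```

```text
[[617.48845474   6.63772421  79.        ]] [[615.93168001  33.66116286  95.        ]]
time_s: 23.15
eef_pos: [619.9, -20.5, 60.0]
ee_rot: [0.516, -0.516, 0.483, -0.483]
force: [0.2, -0.1, -0.4]
grip_width: -0.003
```

View pics/w18.png

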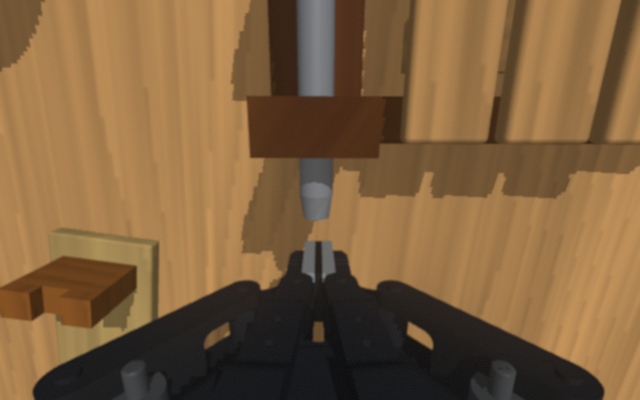

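```bash
python3 -m handwheel '[{"grip":0,"tx":-5,"ty":0,"tz":0,"wx":0,"wy":0,"wz":0},{"grip":0,"tx":-5,"ty":0,"tz":0,"wx":0,"wy":0,"wz":0},{"grip":0,"tx":-3,"ty":0,"tz":0,"wx":0,"wy":0,"wz":0},{"grip":0,"tx":-2,"ty":0,"tz":0,"wx":0,"wy":0,"wz":0},{"grip":0,"tx":-2,"ty":0,"tz":0,"wx":0,"wy":0,"wz":0},{"grip":0,"tx":-2,"ty":0,"tz":0,"wx":0,"wy":0,"wz":0},{"grip":0,"tx":-2,"ty":0,"tz":0,"wx":0,"wy":0,"wz":0},{"grip":0,"tx":0,"ty":0,"tz":0,"wx":0,"wy":0,"wz":0}]' 40
```

```text
time_s: 23.87
eef_pos: [618.5, 0.1, 60.0]
ee_rot: [-0.516, 0.516, -0.483, 0.483]
force: [-0.1, -0.5, 0.6]
grip_width: -0.0
```

```bash
python3 -m handwheel '[{"grip":0,"tx":-1,"ty":0,"tz":0,"wx":0,"wy":0,"wz":0},{"grip":0,"tx":-1,"ty":0,"tz":0,"wx":0,"wy":0,"wz":0},{"grip":0,"tx":0,"ty":0,"tz":0,"wx":0,"wy":0,"wz":0}]' 40
```

```text
time_s: 24.12
eef_pos: [618.4, 2.0, 60.0]
ee_rot: [-0.516, 0.516, -0.483, 0.484]
force: [-1.3, -1.6, -0.6]
grip_width: -0.002
```

```bash
python3 -m handwheel '[{"grip":0,"tx":-1,"ty":0,"tz":0,"wx":0,"wy":0,"wz":0},{"grip":0,"tx":-1,"ty":0,"tz":0,"wx":0,"wy":0,"wz":0},{"grip":0,"tx":0,"ty":0,"tz":0,"wx":0,"wy":0,"wz":0}]' 40; python3 - <<'E'
from h import *
cap("wrist","w19")
E
```

```text
time_s: 24.37
eef_pos: [618.3, 3.9, 60.0]
ee_rot: [-0.516, 0.516, -0.483, 0.484]
force: [0.1, -3.4, 0.9]
grip_width: -0.002
```

View pics/w19.png

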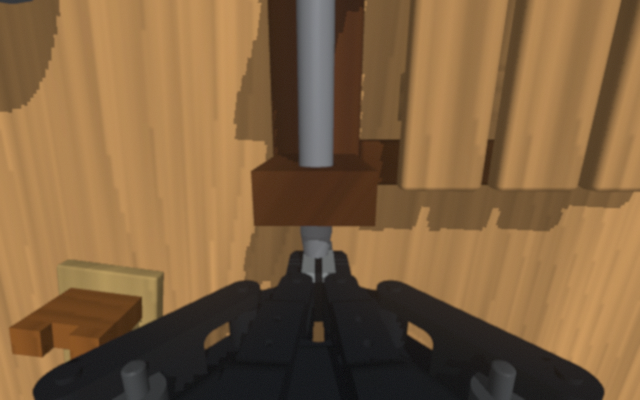

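Contact starts at about 3 N of sliding resistance. I'll keep pushing in small steps until a hard stop.

```bash
python3 -m handwheel '[{"grip":0,"tx":-1,"ty":0,"tz":0,"wx":0,"wy":0,"wz":0},{"grip":0,"tx":-1,"ty":0,"tz":0,"wx":0,"wy":0,"wz":0},{"grip":0,"tx":0,"ty":0,"tz":0,"wx":0,"wy":0,"wz":0}]' 40
```

```text
time_s: 24.67
eef_pos: [618.4, 4.0, 60.1]
ee_rot: [-0.515, 0.517, -0.483, 0.484]
force: [0.1, -12.6, -0.1]
grip_width: 0.003
```

```bash
python3 -m handwheel '[{"grip":0,"tx":-1,"ty":0,"tz":0,"wx":0,"wy":0,"wz":0},{"grip":0,"tx":-1,"ty":0,"tz":0,"wx":0,"wy":0,"wz":0},{"grip":0,"tx":0,"ty":0,"tz":0,"wx":0,"wy":0,"wz":0}]' 40
```

```text
time_s: 24.92
eef_pos: [618.8, 4.1, 60.3]
ee_rot: [-0.515, 0.517, -0.482, 0.486]
force: [1.6, -21.7, -1.5]
grip_width: -0.001
```

```bash
python3 -m handwheel '[{"grip":0,"tx":-1,"ty":0,"tz":0,"wx":0,"wy":0,"wz":0},{"grip":0,"tx":0,"ty":0,"tz":0,"wx":0,"wy":0,"wz":0}]' 40; python3 - <<'E'
from h import *
cap("wrist","w20");d=cap("scene","s20");zoom(d,300,190,160,100,"z30",5)
E
```

```text
time_s: 25.08
eef_pos: [618.9, 4.2, 60.4]
ee_rot: [-0.514, 0.517, -0.481, 0.486]
force: [1.3, -26.2, -1.9]
grip_width: 0.003
```

View pics/w20.png

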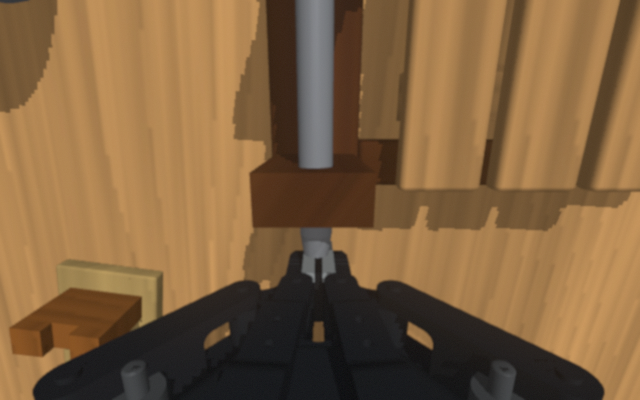

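View pics/z30.png

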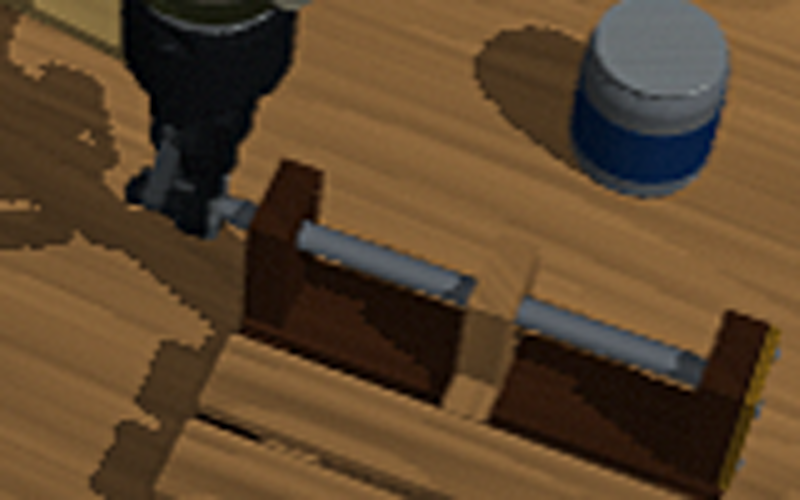

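A hard stop (26 N with no travel), with the finger face about 20 mm before the mouth, is what fully home should look like. I'll back off and measure the protrusion.

```bash
python3 -m handwheel '[{"grip":0,"tx":8,"ty":0,"tz":0,"wx":0,"wy":0,"wz":0},{"grip":0,"tx":20,"ty":0,"tz":0,"wx":0,"wy":0,"wz":0},{"grip":0,"tx":25,"ty":0,"tz":0,"wx":0,"wy":0,"wz":0},{"grip":0,"tx":0,"ty":0,"tz":0,"wx":0,"wy":0,"wz":0},{"grip":0,"tx":0,"ty":0,"tz":0,"wx":0,"wy":0,"wz":0},{"grip":0,"tx":0,"ty":0,"tz":0,"wx":0,"wy":0,"wz":0}]' 40; python3 - <<'E'
from h import *
c=cap("wrist","w21");zoom(c,230,20,170,170,"z31",4)
t=cap("top","t21");zoom(t,165,80,200,150,"z32",4)
E
```

```text
time_s: 25.68
eef_pos: [621.3, -43.2, 59.9]
ee_rot: [0.516, -0.516, 0.484, -0.483]
force: [0.1, 0.9, -0.6]
grip_width: 0.0
```

View pics/z31.png

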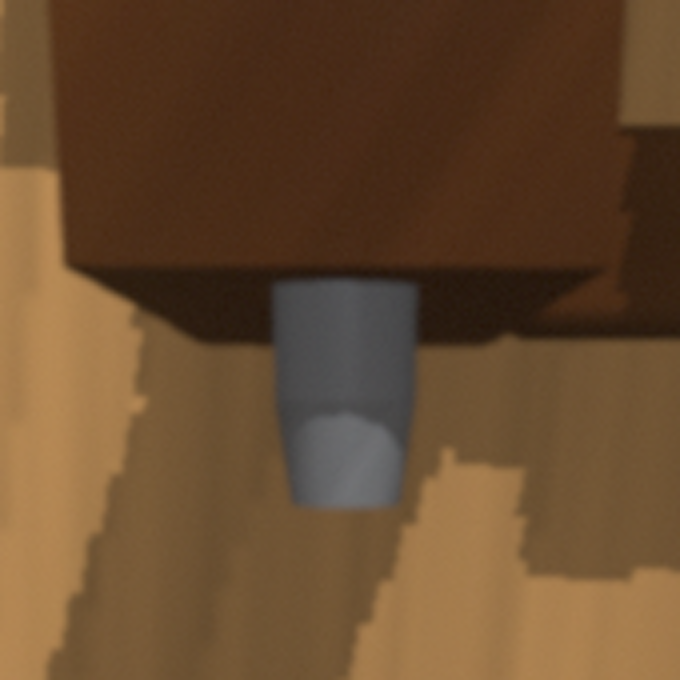

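View pics/z32.png

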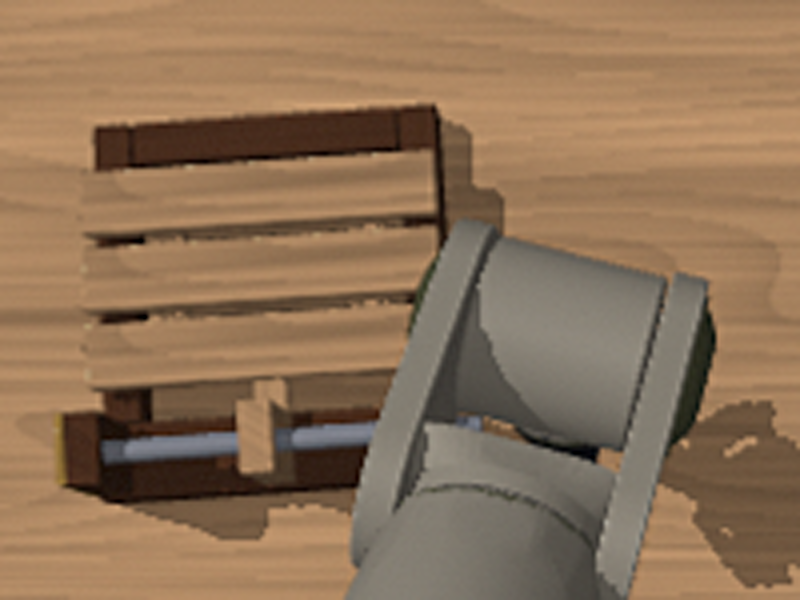

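```bash
python3 - <<'E'
from h import *
c=load("w21")
a=plane(c,[(230+345/4,20+506/4)],84);b=plane(c,[(230+68/4,20+267/4),(230+605/4,20+270/4)],100)
print(a.round(1),b.round(1),np.linalg.norm(b[1]-b[0]),"protrusion",b[:,1].mean()-a[0,1])
E
```

```text
[[617.1  13.9  84. ]] [[593.8  32.3 100. ]
 [636.8  34.8 100. ]] 43.085978655678794 protrusion 19.640019468124564
```

Protrusion is 19.6 mm where 20 mm is expected, so the rod is home. I'll raise the arm clear and take a final look.

```bash
python3 -m handwheel '[{"grip":0,"tx":15,"ty":-10,"tz":0,"wx":0,"wy":0,"wz":0},{"grip":0,"tx":20,"ty":-30,"tz":0,"wx":0,"wy":0,"wz":0},{"grip":0,"tx":0,"ty":-35,"tz":-10,"wx":0,"wy":0,"wz":0},{"grip":0,"tx":0,"ty":-35,"tz":-30,"wx":0,"wy":0,"wz":0},{"grip":0,"tx":0,"ty":-20,"tz":-35,"wx":0,"wy":0,"wz":0},{"grip":0,"tx":0,"ty":0,"tz":-35,"wx":0,"wy":0,"wz":0},{"grip":0,"tx":0,"ty":0,"tz":0,"wx":0,"wy":0,"wz":0},{"grip":0,"tx":0,"ty":0,"tz":0,"wx":0,"wy":0,"wz":0},{"grip":0,"tx":0,"ty":0,"tz":0,"wx":0,"wy":0,"wz":0}]' 40; python3 - <<'E'
from h import *
t=cap("top","t22");d=cap("scene","s22")
E
```

```text
time_s: 26.53
eef_pos: [517.5, -86.2, 187.4]
ee_rot: [0.516, -0.516, 0.483, -0.484]
force: [-0.4, -0.2, 0.7]
grip_width: 0.002
```

View pics/t22.png

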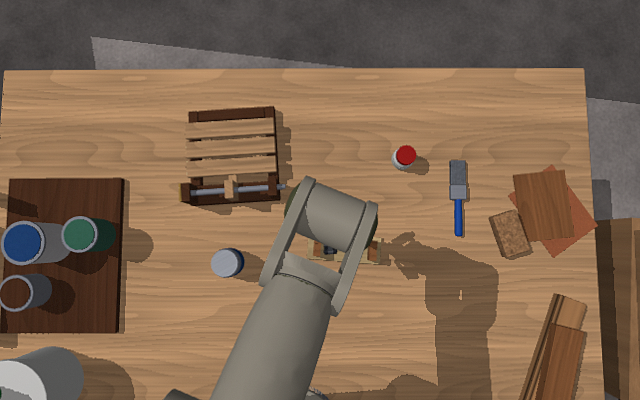

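View pics/s22.png

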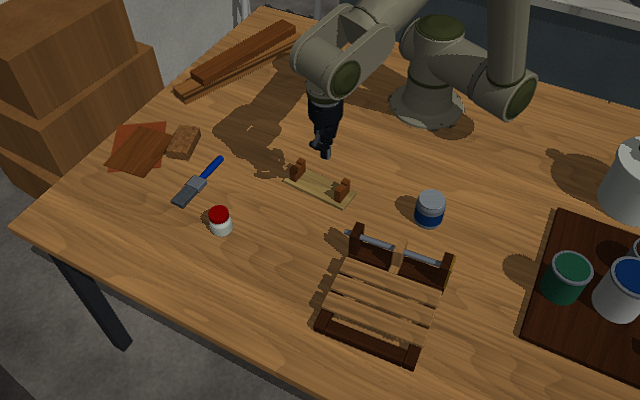

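The rod runs through all three knuckles. The can (228,262), jar (405,157) and brush (458,195) are at the same pixels as at the start, and the arm is clear. I'm handing in.

```bash
python3 -c "
from rig import ctrl
print(ctrl.finish_job())"
```

```text
the job is handed in; nothing more can be done
None
```

The hinge rod is threaded through all three knuckles and pushed home against the brass end plate. I let go, backed the arm off and handed the job in at about 26.6 s; no verdict was reported.

**How it went:** I gripped the rod between the rest blocks and fed it through the first bore. I swung the nose about 4 mm toward +x to catch the middle knuckle, then regripped near the tail. The last 8 mm or so I pushed with the closed fingertips.

**What failed on the way:**
- The first try at the third knuckle hit its face with about 20 N. The top and scene cameras both showed the nose about 6 mm too far toward +x.
- My first estimate of the hinge's angle (0.054 rad) was too small; the top view gave about 0.063 rad. I backed off, turned the rod back into line and it went in.

**Last checks:**
- **Seating:** the final push met a hard stop at 26 N with no further travel. The tail then stuck out 19.6 mm, against 20 mm expected.
- **Other objects:** the can, jar and brush appear at the same pixels as at the start, and the arm is clear with no force on it.
- **Not measured after release:** I did not compute the rod's height or tilt once I let go. I relied on it sitting in the three bores.

**Camera disagreement:** the top and scene cameras together put knuckle heights 5 to 7 mm too low. I therefore used the wrist camera and comparisons within one view for positions.

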